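Blow off the washed press boards and tray them

ROBOT

A 7-joint arm with a two-finger parallel gripper is mounted at the origin on the work surface. World frame = base frame: x ahead of the robot, y to its left, z up, the work surface at z = 0. Lengths are in m, angles in rad, forces in N, time in s.
With the tool pointing down it reaches from about 0.4 to 0.875 m from the base axis. Payload 6.5 kg.
Tool frame: the origin (TCP) lies on the centre line of the jaws, within the pads' length; the fingertips stand 19 mm ahead of it and the grasp point (between the pads) is the TCP (arm.tips_ahead is the distance from the TCP to the fingertips, in m); z points along the fingers, y is the line along which they close (so a half turn about z gives the same grasp; the last joint's range is limited). The gripper opens to 85 mm and grips with 20 to 120 N. Pads are 22 mm wide; open, the fingers measure 114 mm over their backs; the gripper's body (76 mm by 85 mm) begins 54 mm behind the grasp point. The pads swing forward as they close: fully open they stand 13 mm farther back than shut.
Start: joints at [1.112, 0.536, -0.004, 1.538, 0.003, 1.067, -0.071], TCP at [0.249, -0.6, 0.25] pointing down, gripper open.
Joint ranges: [-2.7, 2.7], [-0.37, 2.16], [-1.27, 1.26], [0.24, 2.4], [-1.31, 4.45], [0.19, 1.91], [-2.76, 2.76]. Speed limits (rad/s): [2.39, 2.39, 3.14, 3.14, 3.14, 3.14, 3.14].

INTERFACE

Orientations are given as a rotation vector (axis times angle).
In Python, from rig import arm, get_image gives the robot as it stands.
- The arm moves only by the tool servo_tool, never from a script. Its argument "motion" is a list of rows, each a list of 3 entries, a list of its own where there are three numbers: the opening, from -1 (shut) to 1 (fully open), then the shift along the tool's x, y, z normalised to -1 to 1, where 1 is 1 m, then the turn, a rotation vector about the tool's x, y, z normalised to -1 to 1, where 1 is 45 degrees. In form: [[gripper, [x, y, z], [ax, ay, az]], ...]. A call has 1 to 12 rows; each row is the pose to reach, as a shift and turn from the pose commanded when the call began, along the tool's axes at that moment; what a row does not reach only later rows make up. A row lasts 1/12 s, in which the tool goes at most 41.7 mm and 7.16 degrees, less where a joint would pass 70% of its speed; a pose out of reach is approached as far as the arm can. A call with a number of a shift or a turn outside -1 to 1 is refused whole. A call with a gripper value outside its range is refused whole. The fingers move at their own pace and stop on an object; "newtons" is the grip in N (left out, the last holds). Time passes only in rows, so rows that repeat a pose let the fingers close. It gives the time, the measured TCP pose, the force, the opening and the grip force at its end, in the units of the state.
- arm.get_obs(): the state, without advancing time (a new reading comes with each control period).
- get_image(name): name is "side" or "top" or "wrist"; returns a dict with "color" (400x640x3 uint8, red, green, blue), "fx", "fy", "cx", "cy" (pixels), "dist_coeffs" ([k1, k2, p1, p2, k3] as OpenCV has them; the pictures are not rectified), "extrinsics" (4x4, takes a point from world to camera coordinates); the wrist camera has in their place "mount" (4x4, takes a point from camera to tool coordinates, whose origin is the TCP and whose axes are the flange's). Camera axes: x right, y down, z forward; pixel columns grow to the right and rows downward; lengths in m; the calibration is good to about 2 mm. A picture is of the moment at which its call begins: read the wrist's pose just before it. There is no depth.
- arm.job_done(): hands the job in; it is judged then, once.
The state is a dict: "time_s": time; "qpos": joint angles; "joint_velocities": joint speeds; "effort": joint torques, N m; "position": TCP position; "tool_rot": TCP orientation; "wrist_force": force on the tool from outside, world axes, zero at the start; "moment": the same for the moment, N m; "opening": finger opening in m; "grip_force": force on a finger pad.
Only numpy, scipy, OpenCV 4.12 (cv2) and the standard library are available. Lean on these libraries where they do the work, as an engineer would, in place of code of your own. Each camera call takes 0.05 s, during which the arm holds its last target. There are 200 camera calls.

TASK

Blow dry every white press board on the stand, one at a time, first the stack nearer the robot and then the farther one, each from the top: lay the board flat and squarely on the rest in front of the air gun and let go of it, squeeze the gun's trigger fully, hold it for two seconds and release it, then lay the board flat inside the blue tray, where they may lie on one another. Finish with all the boards in the tray and leave the other things on the table where they stand.

Things in the scene. Friction and masses are not known exactly. Their poses are not given: they have to be found in the camera images.
- board1: white plastic press board, the upper one of the near stack; 160 (its x) x 60 (its y) x 15 (its z) mm, a plain slab with a grey disc near each end, about 0.14 kg; origin: centre of its underside. May be absent: then only the lower board lies in this place
- board2: white plastic press board, the lower one of the near stack; 160 (its x) x 60 (its y) x 15 (its z) mm, a plain slab with a grey disc near each end, about 0.14 kg; origin: centre of its underside. Always present
- board3: white plastic press board, the upper one of the far stack; 160 (its x) x 60 (its y) x 15 (its z) mm, a plain slab with a grey disc near each end, about 0.14 kg; origin: centre of its underside. May be absent: then only the lower board lies in this place
- board4: white plastic press board, the lower one of the far stack; 160 (its x) x 60 (its y) x 15 (its z) mm, a plain slab with a grey disc near each end, about 0.14 kg; origin: centre of its underside. Always present
- stand: fixed low steel stand for the two stacks: two blocks, each 48 (x) x 150 (y) x 20 (z) mm, 120 mm apart along its x (centres at x = -60 mm: the near stack, nearer the robot, and +60 mm: the far stack). The boards lie flat on them, long side along the stand's y to within 0.1 rad and 8 mm. Origin: centre of its underside, on the table
- tray: loose shallow blue plastic tray, outside 250 (x) x 190 (y) x 28 (z) mm, walls and floor 4 mm thick, 0.7 kg; origin: centre of its underside. It holds the boards lying flat along its x, one upon another in the middle
- station: fixed blow-off station. Dark base plate 225 x 110 x 10 mm. The board rest stands on the side toward its -x, and a pistol-type air gun, lying on its side, on the side toward its +x. Origin: on the table, 100 mm to +x of the rest's centre and 45 mm to -x of the gun's grip; z up
- barrel (a point): middle of the gun's barrel, 120 mm above the table, axes those of the station: aluminium cylinder of 38 mm diameter and 85 mm length along the station's x; its thin nozzle reaches 75 mm to -x of this point, aimed down at the rest. It stands on a column
- rest_top (a point): centre of the rest's flat top, 50 mm above the table, axes those of the station. The top is black, 50 (station x) x 150 (station y) mm, a little smaller than a board, without stops; a board goes on it with its long side along the station's y
- grip_axis (a point): point on the axis of the black round grip (28 mm diameter, along the station's y, 135 mm long, 120 mm above the table, free space beneath), level with the place to squeeze; axes those of the station. Measured along the station's x from this point, grip and trigger reach from -24 to +14 mm when fully squeezed, from about -38 to +14 mm when free
- trigger_pad (a point): the place to press, toward the station's +x: on the outer face of the trigger, 65 mm from its hinge. The trigger is an aluminium bar beside the grip, on its -x side: 105 mm long, 26 mm high (107 to 133 mm above the table), 8 mm thick; it can be squeezed against the grip from above, the fingers closing along the station's x
- trigger (a joint): angle of the trigger about its upright hinge near the barrel: 0 free, 0.22 rad fully squeezed; a spring returns it; at the pad it takes about 6 N to start and 13 N to hold it fully in
- bottle_a: bystander: upright bottle, 66 mm across, 170 mm tall; origin: centre of its underside
- jar_a: bystander: upright jar with a steel cap, 76 mm across, 100 mm tall; origin: centre of its underside
- can_a: bystander: upright can, 72 mm across, 110 mm tall; origin: centre of its underside
- brush_a: bystander: brush lying flat, 200 mm long along its x
- weight_a: bystander: steel press weight with a knob, 70 mm across, 75 mm tall, 0.8 kg; origin: centre of its underside
- spatula_a: bystander: spatula lying flat, 240 mm long along its x
There are look-alikes about, which are no part of the job. What is shaped like the board2 but green is not meant.

How it is judged:
On the way, in this order (a step that is already met when the one before it is completed fails the run):
1. the top board of the near stack lies flat on the rest, let go, while the trigger is held squeezed (over 0.16 rad) for 1.5 s (if that board is absent: the lower one of its stack has been taken up) (((x of board1 in the frame of rest_top between -0.02 and 0.02 m and y of board1 in the frame of rest_top between -0.03 and 0.03 m and z of board1 in the frame of rest_top between -0.006 and 0.022 m and angle between the x axis of board1 and the y axis of rest_top, either way round below 0.2 rad and angle between the z axis of board1 and the z axis of rest_top, either way round below 0.1 rad and value of joint trigger above 0.16 rad and contact force between the fingers and board1 below 0.5 N) or (height (world z) of board2 above 0.045 m and height (world z) of board1 below -5 m))), for 1.5 s.
2. the bottom board of the near stack lies flat on the rest, let go, while the trigger is held squeezed (over 0.16 rad) for 1.5 s (x of board2 in the frame of rest_top between -0.02 and 0.02 m and y of board2 in the frame of rest_top between -0.03 and 0.03 m and z of board2 in the frame of rest_top between -0.006 and 0.022 m and angle between the x axis of board2 and the y axis of rest_top, either way round below 0.2 rad and angle between the z axis of board2 and the z axis of rest_top, either way round below 0.1 rad and value of joint trigger above 0.16 rad and contact force between the fingers and board2 below 0.5 N), for 1.5 s.
3. the trigger is released (under 0.05 rad) with that board still on the rest (x of board2 in the frame of rest_top between -0.02 and 0.02 m and y of board2 in the frame of rest_top between -0.03 and 0.03 m and z of board2 in the frame of rest_top between -0.006 and 0.022 m and angle between the x axis of board2 and the y axis of rest_top, either way round below 0.2 rad and angle between the z axis of board2 and the z axis of rest_top, either way round below 0.1 rad and value of joint trigger below 0.05 rad), for 0.1 s.
4. the top board of the far stack lies flat on the rest, let go, while the trigger is held squeezed (over 0.16 rad) for 1.5 s (if that board is absent: the lower one of its stack has been taken up) (((x of board3 in the frame of rest_top between -0.02 and 0.02 m and y of board3 in the frame of rest_top between -0.03 and 0.03 m and z of board3 in the frame of rest_top between -0.006 and 0.022 m and angle between the x axis of board3 and the y axis of rest_top, either way round below 0.2 rad and angle between the z axis of board3 and the z axis of rest_top, either way round below 0.1 rad and value of joint trigger above 0.16 rad and contact force between the fingers and board3 below 0.5 N) or (height (world z) of board4 above 0.045 m and height (world z) of board3 below -5 m))), for 1.5 s.
5. the bottom board of the far stack lies flat on the rest, let go, while the trigger is held squeezed (over 0.16 rad) for 1.5 s (x of board4 in the frame of rest_top between -0.02 and 0.02 m and y of board4 in the frame of rest_top between -0.03 and 0.03 m and z of board4 in the frame of rest_top between -0.006 and 0.022 m and angle between the x axis of board4 and the y axis of rest_top, either way round below 0.2 rad and angle between the z axis of board4 and the z axis of rest_top, either way round below 0.1 rad and value of joint trigger above 0.16 rad and contact force between the fingers and board4 below 0.5 N), for 1.5 s.
6. the trigger is released (under 0.05 rad) with that board still on the rest (x of board4 in the frame of rest_top between -0.02 and 0.02 m and y of board4 in the frame of rest_top between -0.03 and 0.03 m and z of board4 in the frame of rest_top between -0.006 and 0.022 m and angle between the x axis of board4 and the y axis of rest_top, either way round below 0.2 rad and angle between the z axis of board4 and the z axis of rest_top, either way round below 0.1 rad and value of joint trigger below 0.05 rad), for 0.1 s.
At the end, for the whole second after the job is handed in: Every board present lies flat (within 0.12 rad of the tray's floor) inside the tray, its centre within 50 mm of the tray's centre along the tray's x and 65 mm along its y, at rest and its underside no more than 80 mm above the tray's; the tray stands flat on the table; the trigger is free (value of joint trigger below 0.05 rad and x of board1 in the frame of tray between -0.05 and 0.05 m and y of board1 in the frame of tray between -0.065 and 0.065 m and z of board1 in the frame of tray between -0.01 and 0.08 m and angle between the z axis of each of board1, board2, board3, board4 and the z axis of tray, either way round below 0.12 rad and linear speed of each of board1, board2, board3, board4 below 0.03 m/s and x of board2 in the frame of tray between -0.05 and 0.05 m and y of board2 in the frame of tray between -0.065 and 0.065 m and z of board2 in the frame of tray between -0.01 and 0.08 m and x of board3 in the frame of tray between -0.05 and 0.05 m and y of board3 in the frame of tray between -0.065 and 0.065 m and z of board3 in the frame of tray between -0.01 and 0.08 m and x of board4 in the frame of tray between -0.05 and 0.05 m and y of board4 in the frame of tray between -0.065 and 0.065 m and z of board4 in the frame of tray between -0.01 and 0.08 m and angle between tray's own z axis and vertical below 0.1 rad and height (world z) of tray below 0.02 m); the robot touches nothing.
It fails at once if a bystander is pushed more than 80 mm away (distance of any of bottle_a, jar_a, can_a, brush_a, weight_a, spatula_a from where it was at the start of the episode above 0.08 m).
It fails at once if an upright bystander is knocked over (angle between any of bottle_a, jar_a, can_a, weight_a's own z axis and vertical above 0.7 rad).
Of board1, board3 only 1 to 2 are there at a start; the rules pass over those that are not, and their reading is None.
At some moment in a run one of tray may be knocked a few centimetres aside while the robot is not near it.
Once in a run the grip may slacken for a moment while it holds something.
It also fails if it takes over 210 s, if anything falls off the work surface, if the arm or the gripper's body presses on something with over 40 N, if the wrist force passes 120 N, or if a joint passes its speed limit or range.

## Working session

There is one attempt and no reset: what is moved stays moved. The work goes in short steps, Python scripts to look and compute and a tool call to move; the robot and the scene stay as the last step left them, time stands still between calls to the robot, and variables do not carry over. Pictures are saved under pics/ and viewed, at most 14 in all, crops included, and the job is handed in when it is done.

Besides the shell and the picture viewer there is one more tool, called after "Request:" as name(argument=value, ...) on one line, values as JSON. servo_tool: Moves the arm, as the interface text tells. Scaled input: -1 to 1 covers 1 m each way for a shift and 45 degrees each way for a turn. Its arguments: {"type":"object","properties":{"motion":{"type":"array"},"newtons":{"type":"number"}},"required":["motion"]}

```bash
mkdir -p pics; ls
cat > h.py <<'E'
import numpy as np, cv2, json
from rig import arm, get_image
from scipy.spatial.transform import Rotation as R
def snap(name, fn):
    o=arm.get_obs(); im=get_image(name); cv2.imwrite('pics/'+fn+'.png', im['color'][:,:,::-1])
    K=np.array([[im['fx'],0,im['cx']],[0,im['fy'],im['cy']],[0,0,1]])
    if name=='wrist':
        T=np.eye(4); T[:3,:3]=R.from_rotvec(o['tool_rot']).as_matrix(); T[:3,3]=o['position']
        E=np.linalg.inv(T@np.array(im['mount']))
    else: E=np.array(im['extrinsics'])
    np.savez('pics/'+fn+'.npz',K=K,E=E,d=np.array(im['dist_coeffs']))
    return im
def px2w(fn, uv, z):
    f=np.load('pics/'+fn+'.npz'); p=cv2.undistortPoints(np.array(uv,float).reshape(-1,1,2),f['K'],f['d']).reshape(-1,2)
    C=np.linalg.inv(f['E']); o=C[:3,3]; d=np.c_[p,np.ones(len(p))]@C[:3,:3].T
    z=np.broadcast_to(z,len(p)); return o+d*((z-o[2])/d[:,2])[:,None]
def w2px(fn,P):
    f=np.load('pics/'+fn+'.npz'); r=cv2.Rodrigues(f['E'][:3,:3])[0]
    return cv2.projectPoints(np.array(P,float).reshape(-1,1,3),r,f['E'][:3,3],f['K'],f['d'])[0].reshape(-1,2)
E
python3 -c "
from h import *
snap('top','top0');snap('side','side0')
o=arm.get_obs();print({k:np.round(v,3) for k,v in o.items()})
for n in('top0','side0'):print(np.linalg.inv(np.load('pics/'+n+'.npz')['E']).round(3))"
```

```text
pics
{'time_s': np.float64(0.1), 'qpos': array([ 1.112,  0.537, -0.004,  1.539,  0.003,  1.067, -0.071]), 'joint_velocities': array([ 0.002, -0.001, -0.   , -0.002,  0.001,  0.001, -0.   ]), 'effort': array([ 3.0000e-03, -5.8458e+01,  1.0520e+00, -2.5978e+01,  1.3000e-02,
        5.0000e-03,  0.0000e+00]), 'position': array([ 0.249, -0.6  ,  0.249]), 'tool_rot': array([-3.08e+00, -6.13e-01,  1.00e-03]), 'wrist_force': array([ 0.364,  0.198, -0.025]), 'moment': array([0.086, 0.014, 0.042]), 'grip_force': np.float64(0.0), 'opening': np.float64(0.086)}
[[-2.600e-02 -9.800e-01  1.950e-01  3.170e-01]
 [-9.990e-01  2.900e-02  1.400e-02 -1.000e-03]
 [-1.900e-02 -1.950e-01 -9.810e-01  1.161e+00]
 [ 0.000e+00  0.000e+00  0.000e+00  1.000e+00]]
[[-0.927 -0.276  0.255  0.237]
 [-0.376  0.667 -0.643  0.711]
 [ 0.007 -0.692 -0.722  0.869]
 [ 0.     0.     0.     1.   ]]
```

View pics/top0.png

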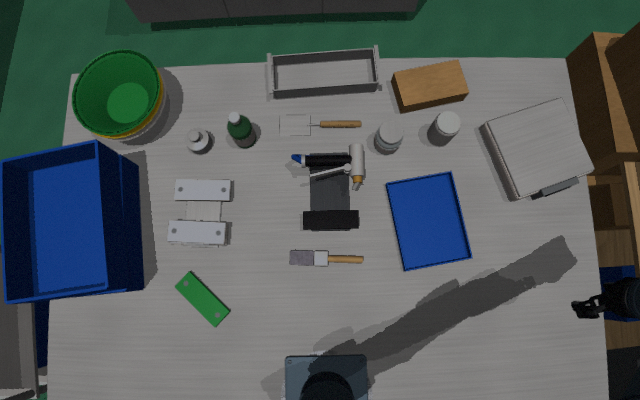

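View pics/side0.png

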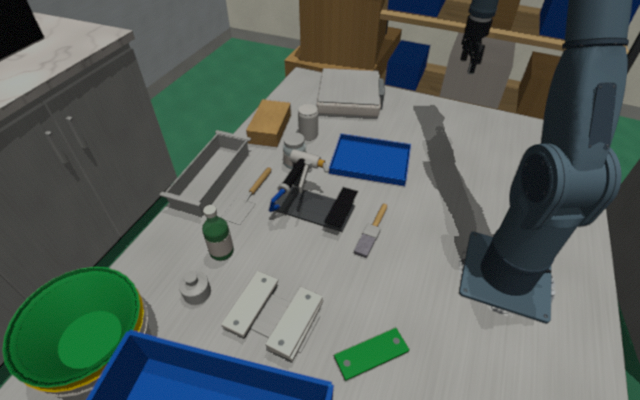

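The top view shows the station at about (330,190), with its rest at (330,219) and the grip at about (325,160). The stand's near stack is at (197,232) and the far stack at (202,190). There are two blue candidates for the tray. The shallow one at (428,220) fits the description, while the deep bin at (70,220) is a look-alike. The green slab at (202,299) isn't meant. I'll enlarge to confirm these and read the stack heights.

```bash
python3 -c "
import cv2
a=cv2.imread('pics/top0.png');b=cv2.imread('pics/side0.png')
cv2.imwrite('pics/c1.png',cv2.resize(a[140:290,160:480][:, :],(800,375),interpolation=2)[:, :])
x=cv2.resize(a[165:255,155:245],(540,540),interpolation=2)
y=cv2.resize(b[260:370,210:340],(650,550),interpolation=2)
cv2.imwrite('pics/c2.png',cv2.resize(a[140:235,275:385],(770,600)[:2],interpolation=2)[:600])
cv2.imwrite('pics/c3.png',y); cv2.imwrite('pics/c4.png',x)"
```

```text
(no output)
```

View pics/c2.png

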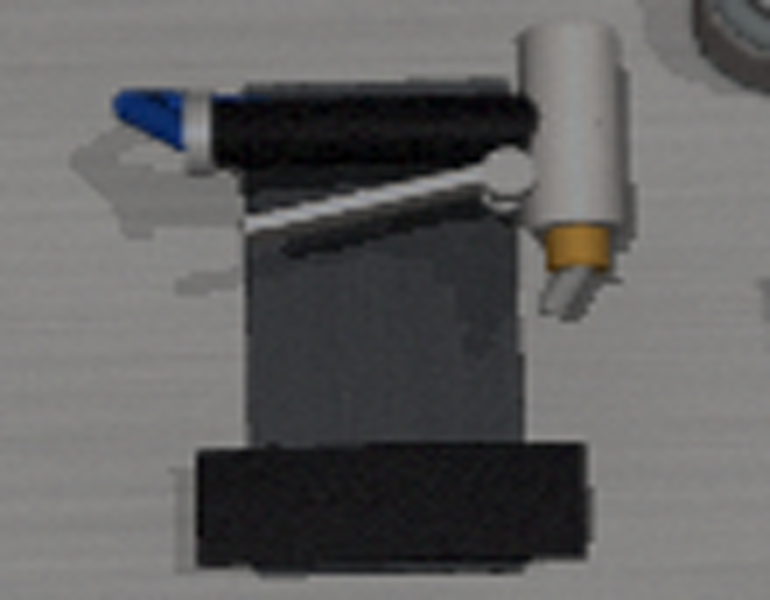

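View pics/c3.png

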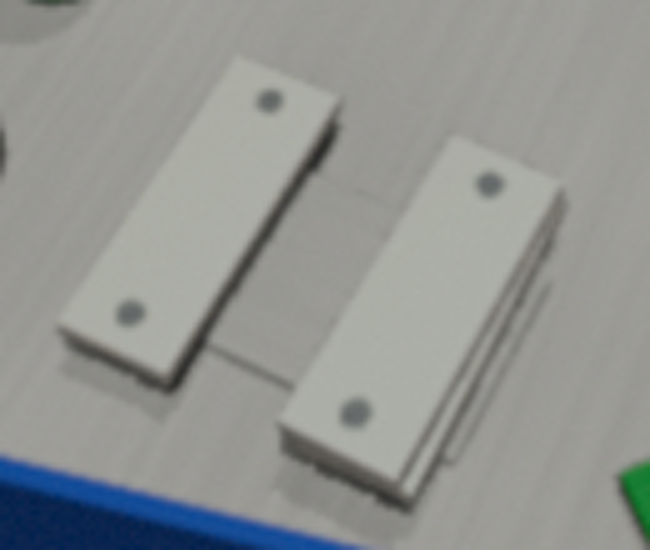

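View pics/c4.png

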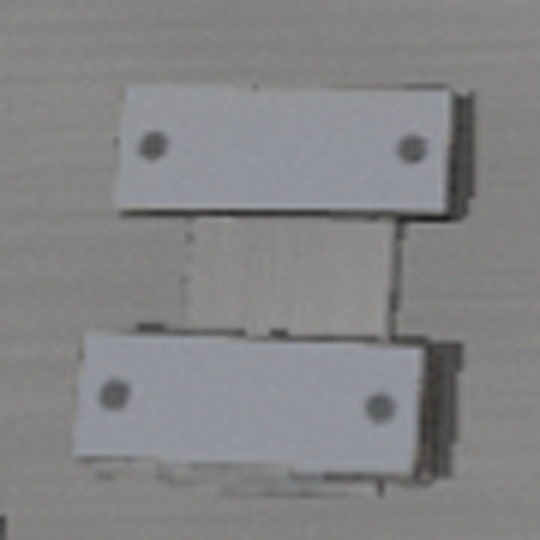

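The crops confirm the near stack has two boards, while the far stack has a single board with its edge on the block. The shallow tray is the one to use. Next I'll compute the poses.

```bash
cat > m.py <<'E'
from h import *
def c4(p): return (np.array(p,float)+.5)/6-.5+[155,165]
def c2(p): return (np.array(p,float)+.5)/[7,600/95]-.5+[275,140]
def c3(p): return (np.array(p,float)+.5)/5-.5+[210,260]
def ang(v): return np.degrees(np.arctan2(v[1],v[0])).round(1)
for n,t,s,co,z in (('near',[(115,395),(380,408)],[(356,412),(489,184)],[(88,333),(424,345),(412,475),(75,458)],.05),('far',[(152,146),(412,149)],[(130,313),(269,101)],[(127,87),(450,92),(447,212),(118,211)],.035)):
    P=px2w('top0',c4(t),z);Q=px2w('side0',c3(s),z);C=px2w('top0',c4(co),z)
    print(n,'top',P.mean(0).round(4),ang(P[0]-P[1]),'side',Q.mean(0).round(4),ang(Q[0]-Q[1]),'corners',C.mean(0).round(4),np.linalg.norm(C-np.roll(C,1,0),axis=1).round(3))
Rr=px2w('top0',c2([(195,452),(585,443),(586,556),(198,567)]),.05)
print('rest',Rr.round(4),Rr.mean(0).round(4),ang(Rr[0]-Rr[1]),ang(Rr[3]-Rr[2]),np.linalg.norm(Rr-np.roll(Rr,1,0),axis=1).round(3))
G=px2w('top0',c2([(213,131),(530,131),(569,25),(569,228),(510,175),(245,225),(565,315)]),.12);print('grip/barrel/trig',G.round(4))
T=px2w('top0',[(387,184),(451,172),(471,259),(405,270)],.028);print('tray',T.round(4),T.mean(0).round(4),ang(T[1]-T[2]),ang(T[0]-T[3]),np.linalg.norm(T-np.roll(T,1,0),axis=1).round(3))
o=arm.get_obs();print(R.from_rotvec(o['tool_rot']).as_matrix().round(3),arm.tips_ahead)
E
python3 m.py
```

```text
near top [0.4457 0.3429 0.05  ] 86.0 side [0.4459 0.3436 0.05  ] 86.0 corners [0.4453 0.3421 0.05  ] [0.057 0.157 0.059 0.157]
far top [0.5665 0.3344 0.035 ] 87.6 side [0.5664 0.3351 0.035 ] 87.3 corners [0.5651 0.3329 0.035 ] [0.06  0.156 0.057 0.157]
rest [[ 0.4939  0.0509  0.05  ]
 [ 0.4934 -0.0998  0.05  ]
 [ 0.4448 -0.0981  0.05  ]
 [ 0.4444  0.0507  0.05  ]] [ 0.4691 -0.0241  0.05  ] 89.8 90.2 [0.049 0.151 0.049 0.149]
grip/barrel/trig [[ 0.6161  0.0383  0.12  ]
 [ 0.6125 -0.0792  0.12  ]
 [ 0.6577 -0.0958  0.12  ]
 [ 0.5711 -0.0918  0.12  ]
 [ 0.5941 -0.071   0.12  ]
 [ 0.576   0.0273  0.12  ]
 [ 0.5349 -0.0887  0.12  ]]
tray [[ 0.5671 -0.1858  0.028 ]
 [ 0.5967 -0.37    0.028 ]
 [ 0.3513 -0.4047  0.028 ]
 [ 0.3286 -0.2211  0.028 ]] [ 0.4609 -0.2954  0.028 ] 8.1 8.4 [0.241 0.187 0.248 0.185]
[[ 0.924  0.383 -0.001]
 [ 0.383 -0.924  0.001]
 [-0.    -0.002 -1.   ]] 0.019
```

```bash
cat > go.py <<'E'
# usage: go.py x,y,z,yaw ... ; prints tool-frame moves for chained waypoints
import sys; from h import *
o=arm.get_obs(); p=np.array(o['position']); r=R.from_rotvec(o['tool_rot'])
print('t',round(o['time_s'],1),'p',p.round(4),'yaw',np.degrees(np.arctan2(*r.as_matrix()[[1,0],0])).round(1),'tilt',np.degrees(np.arccos(-r.as_matrix()[2,2])).round(2),'F',np.round(o['wrist_force'],1),'open',round(o['opening'],4),'grip',round(o['grip_force'],1))
for a in sys.argv[1:]:
    *q,yaw=map(float,a.split(',')); q=np.array(q)
    r1=R.from_euler('z',yaw,degrees=True)*R.from_matrix(np.diag([1,-1,-1]))
    s=r.inv().apply(q-p); t=np.degrees((r.inv()*r1).as_rotvec())/45
    print(a,'shift',s.round(4).tolist(),'turn',t.round(3).tolist(),'dist',np.linalg.norm(q-p).round(3)); p,r=q,r1
E
python3 go.py 0.5,-0.25,0.25,50 0.52,0.15,0.25,86 0.446,0.343,0.15,86
```

```text
t 0.1 p [ 0.2486 -0.6     0.2495] yaw 22.5 tilt 0.09 F [ 0.4  0.2 -0. ] open 0.0855 grip 0.0
0.5,-0.25,0.25,50 shift [0.3663, -0.2271, -0.0002] turn [-0.002, -0.0, -0.611] dist 0.431
0.52,0.15,0.25,86 shift [0.3193, -0.2418, 0.0] turn [0.0, 0.0, -0.8] dist 0.4
0.446,0.343,0.15,86 shift [0.1874, -0.0873, 0.1] turn [0.0, 0.0, 0.0] dist 0.23
```

Request:
servo_tool(motion=[[1,[0.366,-0.227,0],[0,0,-0.611]],[1,[0.366,-0.227,0],[0,0,-0.611]],[1,[0.366,-0.227,0],[0,0,-0.611]],[1,[0.366,-0.227,0],[0,0,-0.611]],[1,[0.366,-0.227,0],[0,0,-0.611]],[1,[0.366,-0.227,0],[0,0,-0.611]],[1,[0.366,-0.227,0],[0,0,-0.611]],[1,[0.366,-0.227,0],[0,0,-0.611]],[1,[0.366,-0.227,0],[0,0,-0.611]],[1,[0.366,-0.227,0],[0,0,-0.611]],[1,[0.366,-0.227,0],[0,0,-0.611]],[1,[0.366,-0.227,0],[0,0,-0.611]]])

```text
time_s: 1.1
position: [0.5028, -0.2452, 0.2501]
tool_rot: [-2.84, -1.339, -0.003]
wrist_force: [-0.6, -0.1, -0.6]
opening: 0.0857
grip_force: 0.0
```

Request:
servo_tool(motion=[[1,[0.319,-0.242,0],[0,0,-0.8]],[1,[0.319,-0.242,0],[0,0,-0.8]],[1,[0.319,-0.242,0],[0,0,-0.8]],[1,[0.319,-0.242,0],[0,0,-0.8]],[1,[0.319,-0.242,0],[0,0,-0.8]],[1,[0.319,-0.242,0],[0,0,-0.8]],[1,[0.319,-0.242,0],[0,0,-0.8]],[1,[0.319,-0.242,0],[0,0,-0.8]],[1,[0.319,-0.242,0],[0,0,-0.8]],[1,[0.319,-0.242,0],[0,0,-0.8]],[1,[0.319,-0.242,0],[0,0,-0.8]],[1,[0.319,-0.242,0],[0,0,-0.8]]])

```text
time_s: 2.1
position: [0.5195, 0.1496, 0.2499]
tool_rot: [-2.295, -2.145, 0.001]
wrist_force: [-0.4, -0.4, 0.4]
opening: 0.0855
grip_force: 0.0
```

Request:
servo_tool(motion=[[1,[0.187,-0.087,0.1],[0,0,0]],[1,[0.187,-0.087,0.1],[0,0,0]],[1,[0.187,-0.087,0.1],[0,0,0]],[1,[0.187,-0.087,0.1],[0,0,0]],[1,[0.187,-0.087,0.1],[0,0,0]],[1,[0.187,-0.087,0.1],[0,0,0]],[1,[0.187,-0.087,0.1],[0,0,0]],[1,[0.187,-0.087,0.1],[0,0,0]]])

```text
time_s: 2.77
position: [0.4462, 0.3401, 0.1494]
tool_rot: [2.297, 2.141, -0.004]
wrist_force: [0.3, -1.1, 0.6]
opening: 0.0857
grip_force: 0.0
```

```bash
python3 go.py 0.446,0.343,0.051,86
```

```text
t 2.8 p [0.4462 0.3401 0.1494] yaw 86.0 tilt 0.14 F [ 0.3 -1.1  0.6] open 0.0857 grip 0.0
0.446,0.343,0.051,86 shift [0.0031, -0.0003, 0.0984] turn [-0.001, 0.003, -0.0] dist 0.098
```

Request:
servo_tool(motion=[[1,[0,0,0.04],[0,0,0]],[1,[0,0,0.07],[0,0,0]],[1,[0,0,0.099],[0,0,0]],[1,[0,0,0.099],[0,0,0]],[1,[0,0,0.099],[0,0,0]],[-1,[0,0,0.099],[0,0,0]],[-1,[0,0,0.099],[0,0,0]],[-1,[0,0,0.099],[0,0,0]],[-1,[0,0,0.099],[0,0,0]],[-1,[0,0,0.099],[0,0,0]],[-1,[0,0,0.099],[0,0,0]],[-1,[0,0,0.099],[0,0,0]]], newtons=60)

```text
time_s: 3.77
position: [0.4476, 0.3422, 0.0539]
tool_rot: [2.298, 2.141, 0.005]
wrist_force: [-1.1, -2.1, 8.3]
opening: 0.0584
grip_force: 64.2
```

Request:
servo_tool(motion=[[-1,[0,0,0],[0,0,0]],[-1,[0,0,-0.01],[0,0,0]],[-1,[0,0,-0.02],[0,0,0]],[-1,[0,0,-0.04],[0,0,0]],[-1,[0,0,-0.06],[0,0,0]],[-1,[0,0,-0.08],[0,0,0]],[-1,[0,0,-0.08],[0,0,0]],[-1,[0,0,-0.08],[0,0,0]]])

```text
time_s: 4.43
position: [0.4468, 0.3425, 0.1332]
tool_rot: [2.297, 2.142, 0.006]
wrist_force: [-0.4, -0.3, -2.2]
opening: 0.0584
grip_force: 65.5
```

```bash
python3 go.py 0.469,-0.024,0.131,90; python3 -c "
from h import *
snap('side','s1');snap('wrist','w1')
a=cv2.imread('pics/s1.png')[220:400,180:420];b=cv2.imread('pics/w1.png')
cv2.imwrite('pics/j1.png',np.vstack([cv2.resize(a,(480,360)),cv2.resize(b,(384,240)).copy() if 0 else cv2.copyMakeBorder(cv2.resize(b,(384,240)),0,0,0,96,0)]))"
```

```text
t 4.4 p [0.4468 0.3425 0.1332] yaw 86.0 tilt 0.2 F [-0.4 -0.3 -2.2] open 0.0584 grip 65.5
0.469,-0.024,0.131,90 shift [-0.364, 0.0478, 0.0015] turn [0.004, -0.003, -0.089] dist 0.367
```

View pics/j1.png

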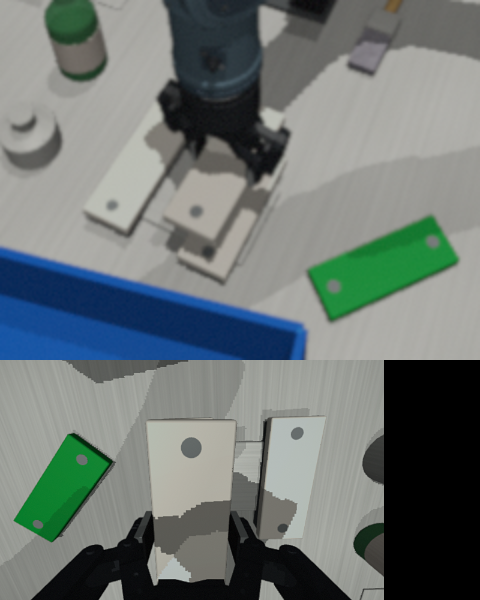

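Request:
servo_tool(motion=[[-1,[-0.03,0.004,0.026],[0,0,-0.01]],[-1,[-0.065,0.008,0.026],[0,0,-0.02]],[-1,[-0.1,0.013,0.026],[0,0,-0.03]],[-1,[-0.135,0.018,0.026],[0,0,-0.04]],[-1,[-0.17,0.023,0.026],[0,0,-0.05]],[-1,[-0.205,0.028,0.026],[0,0,-0.06]],[-1,[-0.24,0.033,0.026],[0,0,-0.07]],[-1,[-0.275,0.038,0.026],[0,0,-0.08]],[-1,[-0.31,0.042,0.026],[0,0,-0.089]],[-1,[-0.34,0.046,0.026],[0,0,-0.089]],[-1,[-0.364,0.048,0.026],[0,0,-0.089]],[-1,[-0.364,0.048,0.026],[0,0,-0.089]]])

```text
time_s: 5.53
position: [0.4672, -0.0309, 0.1041]
tool_rot: [-2.23, -2.213, 0.007]
wrist_force: [-0.3, 0.1, -2.2]
opening: 0.0579
grip_force: 65.5
```

Request:
servo_tool(motion=[[-1,[0,0,0],[0,0,0]],[-1,[0,0,0],[0,0,0]],[-1,[0,0,0],[0,0,0]]])

```text
time_s: 5.78
position: [0.4682, -0.0231, 0.105]
tool_rot: [-2.218, -2.223, -0.0]
wrist_force: [1.6, 0.1, -1.8]
opening: 0.0581
grip_force: 65.5
```

```bash
python3 go.py 0.469,-0.024,0.07,90; python3 -c "
from h import *
snap('top','t2');snap('wrist','w2')
a=cv2.imread('pics/t2.png')[130:270,270:390];b=cv2.imread('pics/w2.png')
cv2.imwrite('pics/j2.png',np.hstack([cv2.resize(a,(343,400)),cv2.resize(b,(448,280)) if 0 else cv2.copyMakeBorder(cv2.resize(b,(448,280)),0,120,0,0,0)]))"
```

```text
t 5.8 p [ 0.4682 -0.0231  0.105 ] yaw 90.1 tilt 0.06 F [ 1.6  0.1 -1.8] open 0.0581 grip 65.5
0.469,-0.024,0.07,90 shift [-0.0009, 0.0008, 0.035] turn [-0.001, -0.001, 0.003] dist 0.035
```

View pics/j2.png

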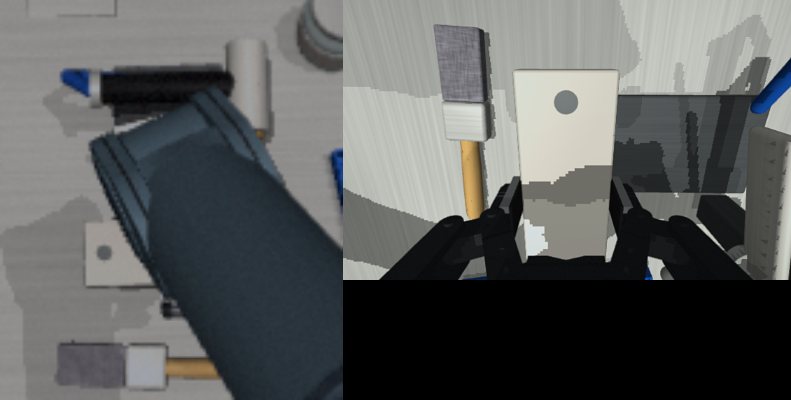

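Request:
servo_tool(motion=[[-1,[-0.001,0.001,0.012],[0,0,0]],[-1,[-0.001,0.001,0.024],[0,0,0]],[-1,[-0.001,0.001,0.032],[0,0,0]],[-1,[-0.001,0.001,0.035],[0,0,0]],[-1,[-0.001,0.001,0.036],[0,0,0]],[-1,[-0.001,0.001,0.036],[0,0,0]],[-1,[-0.001,0.001,0.036],[0,0,0]]])

```text
time_s: 6.47
position: [0.4694, -0.0253, 0.0691]
tool_rot: [-2.22, -2.222, 0.0]
wrist_force: [-0.3, 0.3, -1.1]
opening: 0.0581
grip_force: 65.5
```

```bash
python3 go.py 0.469,-0.024,0.069,90
```

```text
t 6.5 p [ 0.4694 -0.0253  0.0691] yaw 90.0 tilt 0.01 F [-0.3  0.3 -1.1] open 0.0581 grip 65.5
0.469,-0.024,0.069,90 shift [0.0013, -0.0004, 0.0001] turn [-0.0, -0.0, 0.001] dist 0.001
```

Request:
servo_tool(motion=[[-1,[0,0,0.001],[0,0,0]],[-1,[0,0,0.002],[0,0,0]],[-1,[0,0,0.002],[0,0,0]],[1,[0,0,0.001],[0,0,0]],[1,[0,0,0.001],[0,0,0]],[1,[0,0,0.001],[0,0,0]],[1,[0,0,0.001],[0,0,0]],[1,[0,0,-0.02],[0,0,0]],[1,[0,0,-0.05],[0,0,0]],[1,[0,0,-0.09],[0,0,0]],[1,[0,0,-0.13],[0,0,0]],[1,[0,0,-0.13],[0,0,0]]])

```text
time_s: 7.47
position: [0.4736, -0.0252, 0.2055]
tool_rot: [2.216, 2.216, 0.011]
wrist_force: [2.0, -0.1, 1.0]
opening: 0.0856
grip_force: 0.0
```

```bash
python3 go.py 0.604,-0.007,0.198,90; python3 -c "
from h import *
snap('side','s3');snap('wrist','w3')
a=cv2.imread('pics/s3.png')[130:260,250:410];b=cv2.imread('pics/w3.png')
cv2.imwrite('pics/j3.png',np.vstack([cv2.resize(a,(369,300)),cv2.resize(b,(369,231))]))"
```

```text
t 7.5 p [ 0.4736 -0.0252  0.2055] yaw 90.0 tilt 0.62 F [ 2.  -0.1  1. ] open 0.0856 grip 0.0
0.604,-0.007,0.198,90 shift [0.0182, 0.1303, 0.0089] turn [0.014, 0.001, 0.0] dist 0.132
```

View pics/j3.png

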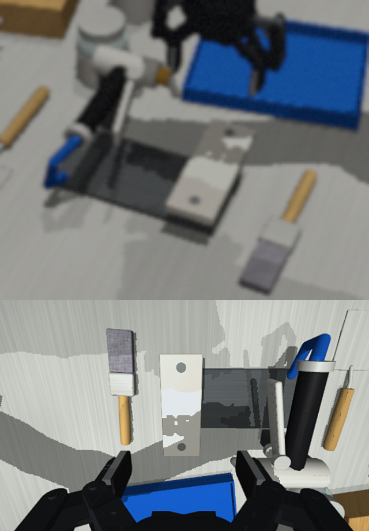

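```bash
python3 -c "
from h import *
k=640/369
P=px2w('w3',np.array([(181,68),(181,147)])*k,.065);print(P.round(4),P.mean(0).round(4))
print(px2w('w3',np.array([(317,71),(298,155),(276,82),(287,157)])*k,.12).round(4))"
```

```text
[[ 0.47    0.0356  0.065 ]
 [ 0.4695 -0.0886  0.065 ]] [ 0.4698 -0.0265  0.065 ]
[[ 0.6204  0.0367  0.12  ]
 [ 0.6214 -0.0698  0.12  ]
 [ 0.5775  0.0248  0.12  ]
 [ 0.6078 -0.0727  0.12  ]]
```

Request:
servo_tool(motion=[[1,[0.008,0.04,0],[0,0,0]],[1,[0.018,0.08,0],[0,0,0]],[1,[0.018,0.115,0],[0,0,0]],[1,[0.018,0.136,0],[0,0,0]],[1,[0.018,0.136,0],[0,0,0]],[1,[0.018,0.136,0],[0,0,0]],[1,[0.018,0.136,0],[0,0,0]],[1,[0.018,0.136,0],[0,0,0]]])

```text
time_s: 8.23
position: [0.6038, -0.0077, 0.1983]
tool_rot: [-2.22, -2.221, 0.003]
wrist_force: [-0.4, -0.0, 0.3]
opening: 0.0854
grip_force: 0.0
```

```bash
python3 go.py 0.605,-0.007,0.119,90; python3 -c "
from h import *
snap('wrist','w4')"
```

```text
t 8.2 p [ 0.6038 -0.0077  0.1983] yaw 90.0 tilt 0.15 F [-0.4 -0.   0.3] open 0.0854 grip 0.0
0.605,-0.007,0.119,90 shift [0.0007, 0.0014, 0.0793] turn [-0.003, 0.001, 0.001] dist 0.079
```

View pics/w4.png

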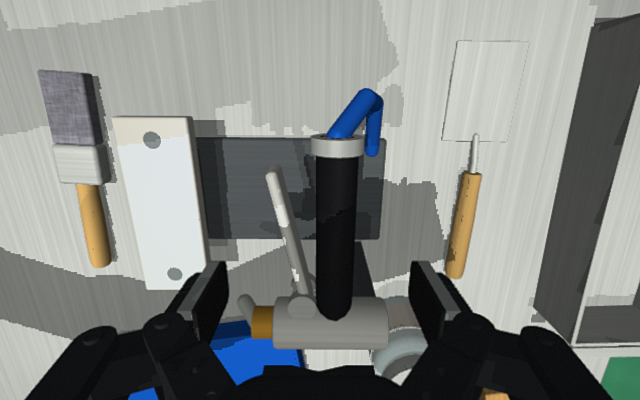

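```bash
python3 -c "
from h import *
print(px2w('w4',[(337,165),(334,300),(274,173),(302,303),(330,322)],.12).round(4)); print(w2px('w4',[(0.605,-0.007,.12),(.6145,-.007,.12)]).round())
print(np.load('pics/w4.npz')['E'].round(3))"
```

```text
[[ 0.616   0.029   0.12  ]
 [ 0.6159 -0.0757  0.12  ]
 [ 0.5747  0.0236  0.12  ]
 [ 0.5915 -0.0785  0.12  ]
 [ 0.6131 -0.096   0.12  ]]
[[320. 216.]
 [334. 216.]]
[[ 1.     0.001 -0.002 -0.604]
 [ 0.002 -0.945  0.327 -0.034]
 [-0.001 -0.327 -0.945  0.331]
 [ 0.     0.     0.     1.   ]]
```

Request:
servo_tool(motion=[[1,[0,0.002,0.03],[0,0,0]],[1,[0,0.002,0.055],[0,0,0]],[1,[0,0.002,0.08],[0,0,0]],[1,[0,0.002,0.08],[0,0,0]],[1,[0,0.002,0.08],[0,0,0]],[-1,[0,0.003,0.08],[0,0,0]],[-1,[0,0.005,0.08],[0,0,0]],[-1,[0,0.006,0.08],[0,0,0]],[-1,[0,0.007,0.08],[0,0,0]],[-1,[0,0.007,0.08],[0,0,0]],[-1,[0,0.007,0.08],[0,0,0]],[-1,[0,0.007,0.08],[0,0,0]]], newtons=45)

```text
time_s: 9.28
position: [0.6104, -0.0072, 0.1207]
tool_rot: [-2.22, -2.22, 0.005]
wrist_force: [-10.5, 0.8, 8.6]
opening: 0.0362
grip_force: 45.5
```

Request:
servo_tool(motion=[[-1,[0,0,0],[0,0,0]],[-1,[0,0,0],[0,0,0]],[-1,[0,0,0],[0,0,0]],[-1,[0,0,0],[0,0,0]],[-1,[0,0,0],[0,0,0]],[-1,[0,0,0],[0,0,0]],[-1,[0,0,0],[0,0,0]],[-1,[0,0,0],[0,0,0]],[-1,[0,0,0],[0,0,0]],[-1,[0,0,0],[0,0,0]],[-1,[0,0,0],[0,0,0]],[-1,[0,0,0],[0,0,0]]])

```text
time_s: 10.28
position: [0.6104, -0.0073, 0.1207]
tool_rot: [-2.22, -2.22, 0.005]
wrist_force: [-9.9, 0.4, 8.2]
opening: 0.0365
grip_force: 45.5
```

Request:
servo_tool(motion=[[-1,[0,0,0],[0,0,0]],[-1,[0,0,0],[0,0,0]],[-1,[0,0,0],[0,0,0]],[-1,[0,0,0],[0,0,0]],[-1,[0,0,0],[0,0,0]],[-1,[0,0,0],[0,0,0]],[-1,[0,0,0],[0,0,0]],[-1,[0,0,0],[0,0,0]],[-1,[0,0,0],[0,0,0]],[-1,[0,0,0],[0,0,0]],[-1,[0,0,0],[0,0,0]],[-1,[0,0,0],[0,0,0]]])

```text
time_s: 11.28
position: [0.6104, -0.0072, 0.1207]
tool_rot: [-2.22, -2.22, 0.005]
wrist_force: [-11.0, 0.7, 8.4]
opening: 0.0363
grip_force: 45.5
```

```bash
python3 -c "
from h import *
snap('wrist','w5');snap('top','t5')";python3 go.py 0.606,-0.007,0.119,90 0.606,-0.007,0.2,90 0.4695,-0.026,0.2,90 0.4695,-0.026,0.067,90
```

```text
t 11.4 p [ 0.6104 -0.0072  0.1207] yaw 90.0 tilt 0.23 F [-10.5   0.    8.8] open 0.0365 grip 45.5
0.606,-0.007,0.119,90 shift [0.0002, -0.0044, 0.0017] turn [-0.005, 0.001, -0.0] dist 0.005
0.606,-0.007,0.2,90 shift [0.0, 0.0, -0.081] turn [0.0, 0.0, 0.0] dist 0.081
0.4695,-0.026,0.2,90 shift [-0.019, -0.1365, 0.0] turn [0.0, 0.0, 0.0] dist 0.138
0.4695,-0.026,0.067,90 shift [0.0, 0.0, 0.133] turn [0.0, 0.0, 0.0] dist 0.133
```

View pics/w5.png

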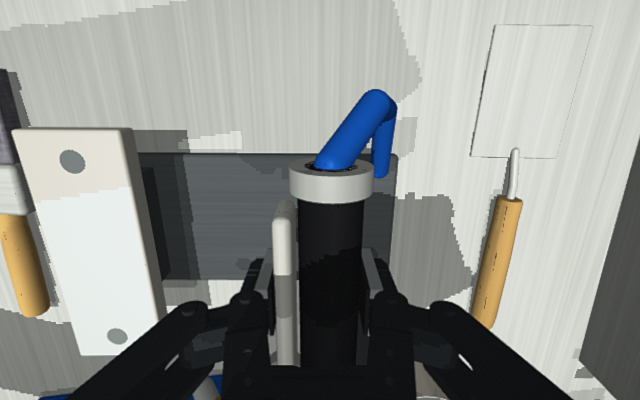

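The picture shows the trigger lying parallel against the grip at x≈285 and the board still on the rest at (90,240). I'll release, then fetch the board.

Request:
servo_tool(motion=[[1,[0,-0.002,0],[0,0,0]],[1,[0,-0.005,0],[0,0,0]],[1,[0,-0.005,0],[0,0,0]],[1,[0,-0.005,0],[0,0,0]],[1,[0,-0.005,0],[0,0,0]],[1,[0,-0.005,-0.03],[0,0,0]],[1,[0,-0.005,-0.06],[0,0,0]],[1,[0,-0.005,-0.081],[0,0,0]],[1,[0,-0.005,-0.081],[0,0,0]]])

```text
time_s: 12.13
position: [0.6112, -0.0068, 0.206]
tool_rot: [2.217, 2.217, 0.012]
wrist_force: [1.8, 0.9, 0.9]
opening: 0.0852
grip_force: 0.0
```

Request:
servo_tool(motion=[[1,[-0.005,-0.035,0],[0,0,0]],[1,[-0.01,-0.07,0],[0,0,0]],[1,[-0.015,-0.105,0],[0,0,0]],[1,[-0.018,-0.136,0],[0,0,0]],[1,[-0.018,-0.136,0],[0,0,0]],[1,[-0.018,-0.136,0],[0,0,0]],[1,[-0.018,-0.136,0],[0,0,0]]])

```text
time_s: 12.72
position: [0.4728, -0.0255, 0.2009]
tool_rot: [2.22, 2.22, 0.003]
wrist_force: [0.2, 0.1, 0.7]
opening: 0.0855
grip_force: 0.0
```

```bash
python3 go.py 0.4695,-0.026,0.067,90
```

```text
t 12.7 p [ 0.4728 -0.0255  0.2009] yaw 90.0 tilt 0.14 F [0.2 0.1 0.7] open 0.0855 grip 0.0
0.4695,-0.026,0.067,90 shift [-0.0005, -0.0036, 0.1339] turn [0.003, -0.0, 0.0] dist 0.134
```

Request:
servo_tool(motion=[[1,[0,-0.003,0.04],[0,0,0]],[1,[0,-0.003,0.08],[0,0,0]],[1,[0,-0.003,0.11],[0,0,0]],[1,[0,-0.003,0.132],[0,0,0]],[1,[0,-0.003,0.132],[0,0,0]],[1,[0,-0.003,0.132],[0,0,0]],[-1,[0,-0.003,0.132],[0,0,0]],[-1,[0,-0.003,0.132],[0,0,0]],[-1,[0,-0.003,0.132],[0,0,0]],[-1,[0,-0.003,0.132],[0,0,0]],[-1,[0,-0.003,0.132],[0,0,0]],[-1,[0,-0.003,0.132],[0,0,0]]], newtons=60)

```text
time_s: 13.72
position: [0.4701, -0.0255, 0.0703]
tool_rot: [2.219, 2.219, 0.004]
wrist_force: [-1.6, 1.7, 7.8]
opening: 0.0583
grip_force: 63.7
```

Request:
servo_tool(motion=[[-1,[0,0,0],[0,0,0]],[-1,[0,0,-0.015],[0,0,0]],[-1,[0,0,-0.03],[0,0,0]],[-1,[0,0,-0.05],[0,0,0]],[-1,[0,0,-0.05],[0,0,0]],[-1,[0,0,-0.05],[0,0,0]]])

```text
time_s: 14.22
position: [0.4697, -0.0259, 0.1198]
tool_rot: [2.22, 2.219, 0.004]
wrist_force: [-0.3, 0.5, -1.6]
opening: 0.0581
grip_force: 65.9
```

```bash
python3 -c "
from h import *
t=snap('top','t6')
c=t['color'].astype(int); m=((c[...,2]>90)&(c[...,0]<60)&(c[...,1]<110)).astype(np.uint8); m[:,:370]=0;m[:,500:]=0;m[:150]=0;m[300:]=0
p=cv2.findContours(m,0,1)[0]; p=max(p,key=cv2.contourArea); print(cv2.minAreaRect(p)); b=cv2.boxPoints(cv2.minAreaRect(p)); P=px2w('t6',b,.025); print(P.round(4),P.mean(0).round(4))
cv2.imwrite('pics/t6c.png',cv2.resize(cv2.imread('pics/t6.png')[140:300,270:500],None,fx=3,fy=3))"; python3 go.py 0.44,-0.18,0.12,45 0.461,-0.295,0.12,8.2
```

```text
((426.834228515625, 220.61517333984375), (91.66773223876953, 63.71019744873047), 77.00537872314453)
[[ 0.5704 -0.1822  0.025 ]
 [ 0.607  -0.3619  0.025 ]
 [ 0.3542 -0.3981  0.025 ]
 [ 0.322  -0.2243  0.025 ]] [ 0.4634 -0.2916  0.025 ]
t 14.3 p [ 0.4688 -0.026   0.1189] yaw 90.0 tilt 0.1 F [-0.1  0.7 -1.7] open 0.0582 grip 65.9
0.44,-0.18,0.12,45 shift [-0.1541, -0.0288, -0.0011] turn [0.002, -0.0, 0.999] dist 0.157
0.461,-0.295,0.12,8.2 shift [-0.0665, 0.0962, 0.0] turn [0.0, 0.0, 0.818] dist 0.117
```

View pics/t6c.png

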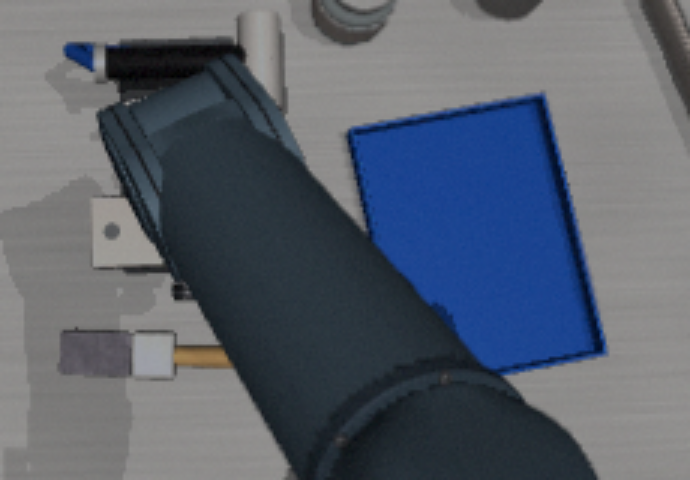

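Request:
servo_tool(motion=[[-1,[-0.035,-0.015,0],[0,0,0]],[-1,[-0.07,-0.029,0],[0,0,0.1]],[-1,[-0.105,-0.029,0],[0,0,0.22]],[-1,[-0.135,-0.029,0],[0,0,0.36]],[-1,[-0.154,-0.029,0],[0,0,0.5]],[-1,[-0.154,-0.029,0],[0,0,0.65]],[-1,[-0.154,-0.029,0],[0,0,0.8]],[-1,[-0.154,-0.029,0],[0,0,0.95]],[-1,[-0.154,-0.029,0],[0,0,1]],[-1,[-0.154,-0.029,0],[0,0,1]]])

```text
time_s: 15.1
position: [0.4389, -0.1794, 0.1176]
tool_rot: [-2.903, -1.2, 0.002]
wrist_force: [0.4, 0.1, -1.1]
opening: 0.0583
grip_force: 65.9
```

Request:
servo_tool(motion=[[-1,[-0.02,0.03,0],[0,0,0.15]],[-1,[-0.04,0.06,0],[0,0,0.3]],[-1,[-0.06,0.085,0],[0,0,0.45]],[-1,[-0.067,0.096,0],[0,0,0.6]],[-1,[-0.067,0.096,0],[0,0,0.75]],[-1,[-0.067,0.096,0],[0,0,0.818]],[-1,[-0.067,0.096,0],[0,0,0.818]],[-1,[-0.067,0.096,0],[0,0,0.818]],[-1,[-0.067,0.096,0],[0,0,0.818]]])

```text
time_s: 15.85
position: [0.4598, -0.2945, 0.1179]
tool_rot: [-3.133, -0.229, 0.001]
wrist_force: [0.1, 0.9, -1.9]
opening: 0.0582
grip_force: 65.9
```

```bash
python3 go.py 0.462,-0.294,0.025,8.2;python3 -c "
from h import *
snap('wrist','w7')"
```

```text
t 15.8 p [ 0.4598 -0.2945  0.1179] yaw 8.4 tilt 0.04 F [ 0.1  0.9 -1.9] open 0.0582 grip 65.9
0.462,-0.294,0.025,8.2 shift [0.0023, -0.0001, 0.0929] turn [-0.001, 0.001, 0.004] dist 0.093
```

View pics/w7.png

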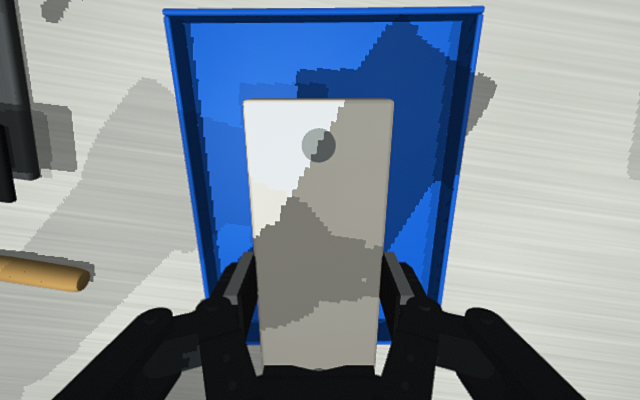

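The held board sits centred and square over the shallow tray, whose far rim is at (325,12). I'll lower it.

Request:
servo_tool(motion=[[-1,[0.002,0,0.03],[0,0,0]],[-1,[0.002,0,0.06],[0,0,0]],[-1,[0.002,0,0.08],[0,0,0]],[-1,[0.002,0,0.09],[0,0,0]],[-1,[0.002,0,0.093],[0,0,0]],[-1,[0.002,0,0.094],[0,0,0]],[-1,[0.002,0,0.094],[0,0,0]],[1,[0.002,0,0.093],[0,0,0]],[1,[0.002,0,0.093],[0,0,0]],[1,[0.002,0,0.093],[0,0,0]],[1,[0.002,0,0.093],[0,0,0]]])

```text
time_s: 16.82
position: [0.4624, -0.2949, 0.0258]
tool_rot: [3.133, 0.224, 0.001]
wrist_force: [-0.5, 0.4, 0.8]
opening: 0.0855
grip_force: 0.0
```

Request:
servo_tool(motion=[[1,[0,0,-0.03],[0,0,0]],[1,[0,0,-0.07],[0,0,0]],[1,[0,0,-0.11],[0,0,0]],[1,[0,0,-0.15],[0,0,0]],[1,[0,0,-0.17],[0,0,0]],[1,[0,0,-0.17],[0,0,0]],[1,[0,0,-0.17],[0,0,0]]])

```text
time_s: 17.4
position: [0.4626, -0.2951, 0.1966]
tool_rot: [3.132, 0.224, 0.004]
wrist_force: [0.2, 1.0, 0.4]
opening: 0.0856
grip_force: 0.0
```

```bash
python3 go.py 0.49,-0.1,0.2,50 0.48,0.2,0.2,86 0.446,0.343,0.13,86; python3 -c "
from h import *
snap('side','s8');snap('wrist','w8');snap('top','t8')
f=lambda n,r,w,h:cv2.resize(cv2.imread('pics/'+n+'.png')[r[0]:r[1],r[2]:r[3]],(w,h))
cv2.imwrite('pics/j8.png',np.vstack([np.hstack([f('w8',(0,400,0,640),400,250),f('s8',(110,200,300,460),400,250)]),cv2.copyMakeBorder(f('t8',(165,265,155,265),330,300),0,0,0,470,0)]))"
```

```text
t 17.4 p [ 0.4626 -0.2951  0.1966] yaw 8.2 tilt 0.17 F [0.2 1.  0.4] open 0.0856 grip 0.0
0.49,-0.1,0.2,50 shift [0.0549, -0.1892, -0.0037] turn [0.003, -0.002, -0.929] dist 0.197
0.48,0.2,0.2,86 shift [0.2234, -0.2005, 0.0] turn [0.0, 0.0, -0.8] dist 0.3
0.446,0.343,0.13,86 shift [0.1403, -0.0439, 0.07] turn [0.0, 0.0, 0.0] dist 0.163
```

View pics/j8.png

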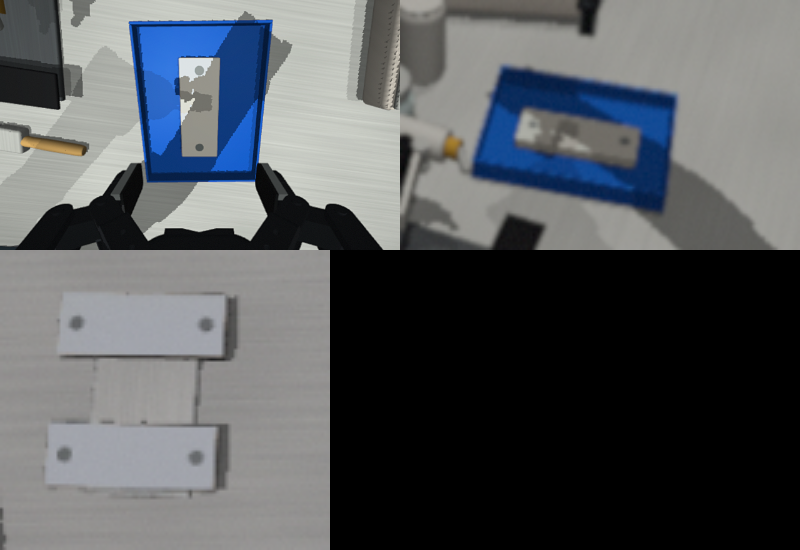

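The board lies flat in the tray at about (200,107). The second near board's discs show at (64,454) and (196,458) in the composite.

```bash
python3 -c "
from h import *
P=px2w('t8',(np.array([(64,204),(196,208)])+.5)/3-.5+[155,165],.035);v=P[0]-P[1];print(P.mean(0).round(4),np.degrees(np.arctan2(v[1],v[0])).round(1))
P=px2w('t8',(np.array([(64,204),(196,208)])+.5)/3-.5+[155,165],.035)"; python3 go.py 0.49,-0.1,0.2,50 0.48,0.2,0.2,88 0.446,0.343,0.13,88
```

```text
[0.4423 0.3413 0.035 ] 87.1
t 17.6 p [ 0.461  -0.294   0.1938] yaw 8.2 tilt 0.16 F [ 0.6 -0.2 -0.5] open 0.0856 grip 0.0
0.49,-0.1,0.2,50 shift [0.0564, -0.1879, -0.006] turn [-0.003, 0.002, -0.929] dist 0.196
0.48,0.2,0.2,88 shift [0.2234, -0.2005, 0.0] turn [0.0, 0.0, -0.844] dist 0.3
0.446,0.343,0.13,88 shift [0.1417, -0.039, 0.07] turn [0.0, 0.0, 0.0] dist 0.163
```

Request:
servo_tool(motion=[[1,[0.056,-0.188,-0.006],[0,0,-0.929]],[1,[0.056,-0.188,-0.006],[0,0,-0.929]],[1,[0.056,-0.188,-0.006],[0,0,-0.929]],[1,[0.056,-0.188,-0.006],[0,0,-0.929]],[1,[0.056,-0.188,-0.006],[0,0,-0.929]],[1,[0.056,-0.188,-0.006],[0,0,-0.929]],[1,[0.056,-0.188,-0.006],[0,0,-0.929]],[1,[0.056,-0.188,-0.006],[0,0,-0.929]]])

```text
time_s: 18.22
position: [0.4898, -0.1009, 0.2001]
tool_rot: [-2.848, -1.322, 0.003]
wrist_force: [0.2, -1.5, 0.4]
opening: 0.0855
grip_force: 0.0
```

Request:
servo_tool(motion=[[1,[0.223,-0.2,0],[0,0,-0.822]],[1,[0.223,-0.2,0],[0,0,-0.822]],[1,[0.223,-0.2,0],[0,0,-0.822]],[1,[0.223,-0.2,0],[0,0,-0.822]],[1,[0.223,-0.2,0],[0,0,-0.822]],[1,[0.223,-0.2,0],[0,0,-0.822]],[1,[0.223,-0.2,0],[0,0,-0.822]],[1,[0.223,-0.2,0],[0,0,-0.822]],[1,[0.223,-0.2,0],[0,0,-0.822]],[1,[0.223,-0.2,0],[0,0,-0.822]]])

```text
time_s: 19.05
position: [0.4808, 0.1973, 0.2004]
tool_rot: [2.282, 2.159, -0.003]
wrist_force: [-0.1, -0.8, -0.2]
opening: 0.0851
grip_force: 0.0
```

Request:
servo_tool(motion=[[1,[0.139,-0.045,0.07],[0,0,0]],[1,[0.139,-0.045,0.07],[0,0,0]],[1,[0.139,-0.045,0.07],[0,0,0]],[1,[0.139,-0.045,0.07],[0,0,0]],[1,[0.139,-0.045,0.07],[0,0,0]],[1,[0.139,-0.045,0.07],[0,0,0]],[1,[0.139,-0.045,0.07],[0,0,0]],[1,[0.139,-0.045,0.07],[0,0,0]],[1,[0.139,-0.045,0.07],[0,0,0]]])

```text
time_s: 19.8
position: [0.4447, 0.3377, 0.1317]
tool_rot: [2.282, 2.157, 0.0]
wrist_force: [0.1, 0.1, 0.1]
opening: 0.0852
grip_force: 0.0
```

```bash
python3 go.py 0.4425,0.3415,0.037,87
```

```text
t 19.8 p [0.4447 0.3377 0.1317] yaw 86.8 tilt 0.08 F [0.1 0.1 0.1] open 0.0852 grip 0.0
0.4425,0.3415,0.037,87 shift [0.0037, -0.0025, 0.0946] turn [0.001, 0.001, -0.005] dist 0.095
```

Request:
servo_tool(motion=[[1,[0.003,-0.002,0.04],[0,0,0]],[1,[0.003,-0.002,0.07],[0,0,0]],[1,[0.003,-0.002,0.094],[0,0,0]],[1,[0.003,-0.002,0.094],[0,0,0]],[1,[0.003,-0.002,0.094],[0,0,0]],[-1,[0.003,-0.002,0.094],[0,0,0]],[-1,[0.003,-0.002,0.094],[0,0,0]],[-1,[0.003,-0.002,0.094],[0,0,0]],[-1,[0.003,-0.002,0.094],[0,0,0]],[-1,[0.003,-0.002,0.094],[0,0,0]],[-1,[0.003,-0.002,0.094],[0,0,0]],[-1,[0.003,-0.002,0.094],[0,0,0]]], newtons=60)

```text
time_s: 20.8
position: [0.4426, 0.3439, 0.0397]
tool_rot: [2.279, 2.161, 0.005]
wrist_force: [-0.3, -1.2, 8.2]
opening: 0.0584
grip_force: 64.2
```

Request:
servo_tool(motion=[[-1,[0,0,0],[0,0,0]],[-1,[0,0,-0.01],[0,0,0]],[-1,[0,0,-0.02],[0,0,0]],[-1,[0,0,-0.04],[0,0,0]],[-1,[0,0,-0.07],[0,0,0]],[-1,[0,0,-0.07],[0,0,0]],[-1,[0,0,-0.07],[0,0,0]]])

```text
time_s: 21.38
position: [0.4425, 0.3441, 0.1099]
tool_rot: [2.279, 2.162, 0.007]
wrist_force: [-0.3, -0.2, -2.9]
opening: 0.0583
grip_force: 65.7
```

```bash
python3 go.py 0.469,-0.024,0.107,90
```

```text
t 21.4 p [0.4425 0.3441 0.1099] yaw 87.0 tilt 0.27 F [-0.3 -0.2 -2.9] open 0.0583 grip 65.7
0.469,-0.024,0.107,90 shift [-0.3662, 0.0459, 0.0019] turn [0.005, -0.004, -0.067] dist 0.369
```

Request:
servo_tool(motion=[[-1,[-0.03,0.004,0],[0,0,-0.01]],[-1,[-0.065,0.008,0],[0,0,-0.02]],[-1,[-0.1,0.013,0],[0,0,-0.03]],[-1,[-0.135,0.018,0],[0,0,-0.04]],[-1,[-0.17,0.023,0],[0,0,-0.05]],[-1,[-0.205,0.028,0],[0,0,-0.06]],[-1,[-0.24,0.033,0],[0,0,-0.067]],[-1,[-0.275,0.038,0],[0,0,-0.067]],[-1,[-0.31,0.041,0],[0,0,-0.067]],[-1,[-0.34,0.044,0],[0,0,-0.067]],[-1,[-0.366,0.046,0],[0,0,-0.067]],[-1,[-0.366,0.046,0],[0,0,-0.067]]])

```text
time_s: 22.38
position: [0.4669, -0.0315, 0.1065]
tool_rot: [2.23, 2.212, -0.007]
wrist_force: [0.7, 0.1, -2.6]
opening: 0.0581
grip_force: 65.7
```

Request:
servo_tool(motion=[[-1,[0,0,0],[0,0,0]],[-1,[0,0,0],[0,0,0]],[-1,[0,0,0],[0,0,0]],[-1,[0,0,0],[0,0,0]]])

```text
time_s: 22.72
position: [0.4679, -0.0233, 0.1073]
tool_rot: [-2.218, -2.224, -0.001]
wrist_force: [-0.4, 0.4, -1.4]
opening: 0.0581
grip_force: 65.7
```

```bash
python3 go.py 0.469,-0.024,0.070,90
```

```text
t 22.7 p [ 0.4679 -0.0233  0.1073] yaw 90.1 tilt 0.03 F [-0.4  0.4 -1.4] open 0.0581 grip 65.7
0.469,-0.024,0.070,90 shift [-0.0007, 0.0011, 0.0373] turn [-0.0, -0.001, 0.003] dist 0.037
```

Request:
servo_tool(motion=[[-1,[-0.001,0.001,0.015],[0,0,0]],[-1,[-0.001,0.001,0.028],[0,0,0]],[-1,[-0.001,0.001,0.035],[0,0,0]],[-1,[-0.001,0.001,0.038],[0,0,0]],[-1,[-0.001,0.001,0.039],[0,0,0]],[-1,[-0.001,0.001,0.039],[0,0,0]],[-1,[-0.001,0.001,0.039],[0,0,0]],[1,[-0.001,0.001,0.038],[0,0,0]],[1,[-0.001,0.001,0.038],[0,0,0]],[1,[-0.001,0.001,0.038],[0,0,0]],[1,[-0.001,0.001,0.038],[0,0,0]],[1,[-0.001,0.001,0.038],[0,0,0]]])

```text
time_s: 23.72
position: [0.469, -0.0257, 0.0692]
tool_rot: [-2.221, -2.222, -0.0]
wrist_force: [-0.1, -0.3, -0.7]
opening: 0.0855
grip_force: 0.0
```

Request:
servo_tool(motion=[[1,[0,0,-0.03],[0,0,0]],[1,[0,0,-0.07],[0,0,0]],[1,[0,0,-0.11],[0,0,0]],[1,[0,0,-0.13],[0,0,0]],[1,[0,0,-0.13],[0,0,0]],[1,[0.017,0.035,-0.13],[0,0,0]],[1,[0.017,0.07,-0.13],[0,0,0]],[1,[0.017,0.105,-0.13],[0,0,0]],[1,[0.017,0.135,-0.13],[0,0,0]],[1,[0.017,0.135,-0.13],[0,0,0]],[1,[0.017,0.135,-0.13],[0,0,0]],[1,[0.017,0.135,-0.13],[0,0,0]]])

```text
time_s: 24.72
position: [0.6028, -0.0086, 0.1981]
tool_rot: [-2.22, -2.221, 0.003]
wrist_force: [-0.9, 0.6, -1.1]
opening: 0.0855
grip_force: 0.0
```

```bash
cat > chk.py <<'E'
# board on rest from wrist image: brightest white-ish blob rect
import sys; from h import *
n=sys.argv[1]; c=snap('wrist',n)['color'].astype(int)
def disc(u):  # refine grey disc near predicted pixel
    x,y=map(int,u); w=c[max(y-18,0):y+18,max(x-18,0):x+18].mean(2); 
    m=w<np.median(w)-25; ys,xs=np.nonzero(m); return (xs.mean()+max(x-18,0),ys.mean()+max(y-18,0),m.sum())
q=w2px(n,[(0.469,0.038,.065),(0.469,-0.086,.065)]); print('pred',q.round())
for u in q:
    try: d=disc(u); print('disc',np.round(d,1),px2w(n,[d[:2]],.065).round(4))
    except Exception as e: print(e)
E
python3 chk.py w9; python3 go.py 0.606,-0.008,0.119,90
```

```text
pred [[151. 137.]
 [174. 271.]]
disc [150.1 135.8 337. ] [[0.4681 0.0388 0.065 ]]
disc [179.5 278.4 264. ] [[ 0.4728 -0.0937  0.065 ]]
t 24.8 p [ 0.6026 -0.0087  0.1985] yaw 90.0 tilt 0.12 F [-0.  -0.1 -0.3] open 0.0857 grip 0.0
0.606,-0.008,0.119,90 shift [0.0007, 0.0036, 0.0794] turn [-0.003, 0.0, 0.001] dist 0.08
```

Request:
servo_tool(motion=[[1,[0,0.003,0.03],[0,0,0]],[1,[0,0.003,0.055],[0,0,0]],[1,[0,0.003,0.08],[0,0,0]],[1,[0,0.003,0.08],[0,0,0]],[1,[0,0.003,0.08],[0,0,0]],[-1,[0,0.003,0.08],[0,0,0]],[-1,[0,0.005,0.08],[0,0,0]],[-1,[0,0.006,0.08],[0,0,0]],[-1,[0,0.007,0.08],[0,0,0]],[-1,[0,0.007,0.08],[0,0,0]],[-1,[0,0.007,0.08],[0,0,0]],[-1,[0,0.007,0.08],[0,0,0]]], newtons=45)

```text
time_s: 25.77
position: [0.6104, -0.0084, 0.121]
tool_rot: [-2.222, -2.22, 0.001]
wrist_force: [-6.6, 1.1, 7.9]
opening: 0.0367
grip_force: 48.2
```

Request:
servo_tool(motion=[[-1,[0,0,0],[0,0,0]],[-1,[0,0,0],[0,0,0]],[-1,[0,0,0],[0,0,0]],[-1,[0,0,0],[0,0,0]],[-1,[0,0,0],[0,0,0]],[-1,[0,0,0],[0,0,0]],[-1,[0,0,0],[0,0,0]],[-1,[0,0,0],[0,0,0]],[-1,[0,0,0],[0,0,0]],[-1,[0,0,0],[0,0,0]],[-1,[0,0,0],[0,0,0]],[-1,[0,0,0],[0,0,0]]])

```text
time_s: 26.77
position: [0.6104, -0.0084, 0.121]
tool_rot: [-2.222, -2.22, 0.001]
wrist_force: [-5.6, 0.8, 6.5]
opening: 0.0363
grip_force: 48.2
```

Request:
servo_tool(motion=[[-1,[0,0,0],[0,0,0]],[-1,[0,0,0],[0,0,0]],[-1,[0,0,0],[0,0,0]],[-1,[0,0,0],[0,0,0]],[-1,[0,0,0],[0,0,0]],[-1,[0,0,0],[0,0,0]],[-1,[0,0,0],[0,0,0]],[-1,[0,0,0],[0,0,0]],[-1,[0,0,0],[0,0,0]],[-1,[0,0,0],[0,0,0]],[-1,[0,0,0],[0,0,0]],[-1,[0,0,0],[0,0,0]]])

```text
time_s: 27.77
position: [0.6104, -0.0084, 0.121]
tool_rot: [-2.222, -2.22, 0.001]
wrist_force: [-7.0, 0.5, 7.1]
opening: 0.0362
grip_force: 48.2
```

Request:
servo_tool(motion=[[1,[0,-0.002,0],[0,0,0]],[1,[0,-0.005,0],[0,0,0]],[1,[0,-0.005,0],[0,0,0]],[1,[0,-0.005,0],[0,0,0]],[1,[0,-0.005,0],[0,0,0]],[1,[0,-0.005,0],[0,0,0]],[1,[0,-0.005,0],[0,0,0]],[1,[0,-0.005,-0.03],[0,0,0]],[1,[0,-0.005,-0.06],[0,0,0]],[1,[0,-0.005,-0.081],[0,0,0]],[1,[0,-0.005,-0.081],[0,0,0]]])

```text
time_s: 28.68
position: [0.609, -0.008, 0.2052]
tool_rot: [2.217, 2.218, 0.01]
wrist_force: [0.9, 0.4, -0.1]
opening: 0.0853
grip_force: 0.0
```

Request:
servo_tool(motion=[[1,[-0.005,-0.035,0],[0,0,0]],[1,[-0.01,-0.07,0],[0,0,0]],[1,[-0.015,-0.105,0],[0,0,0]],[1,[-0.017,-0.137,0],[0,0,0]],[1,[-0.017,-0.137,0],[0,0,0]],[1,[-0.017,-0.137,0],[0,0,0]],[1,[-0.017,-0.137,0],[0,0,0]],[1,[-0.017,-0.137,0],[0,0,0]]])

```text
time_s: 29.35
position: [0.4704, -0.0255, 0.2005]
tool_rot: [2.221, 2.221, 0.002]
wrist_force: [-0.2, -0.4, 0.1]
opening: 0.0854
grip_force: 0.0
```

```bash
python3 chk.py w10; python3 go.py 0.469,-0.026,0.068,90
```

```text
pred [[316. 116.]
 [316. 254.]]
disc [314.3 116.2 321. ] [[0.4676 0.0375 0.065 ]]
disc [316.8 258.1 164. ] [[ 0.4696 -0.0902  0.065 ]]
t 29.4 p [ 0.4703 -0.0254  0.2004] yaw 90.0 tilt 0.08 F [ 0.5 -0.4  0.2] open 0.0855 grip 0.0
0.469,-0.026,0.068,90 shift [-0.0007, -0.0014, 0.1324] turn [0.001, -0.001, 0.0] dist 0.132
```

Request:
servo_tool(motion=[[1,[0,-0.001,0.04],[0,0,0]],[1,[0,-0.001,0.08],[0,0,0]],[1,[0,-0.001,0.11],[0,0,0]],[1,[0,-0.001,0.132],[0,0,0]],[1,[0,-0.001,0.132],[0,0,0]],[1,[0,-0.001,0.132],[0,0,0]],[-1,[0,-0.001,0.132],[0,0,0]],[-1,[0,-0.001,0.132],[0,0,0]],[-1,[0,-0.001,0.132],[0,0,0]],[-1,[0,-0.001,0.132],[0,0,0]],[-1,[0,-0.001,0.132],[0,0,0]],[-1,[0,-0.001,0.132],[0,0,0]]], newtons=60)

```text
time_s: 30.4
position: [0.4694, -0.0258, 0.0702]
tool_rot: [2.219, 2.22, 0.003]
wrist_force: [-2.2, 0.1, 6.4]
opening: 0.0586
grip_force: 63.6
```

Request:
servo_tool(motion=[[-1,[0,0,0],[0,0,0]],[-1,[0,0,-0.015],[0,0,0]],[-1,[0,0,-0.03],[0,0,0]],[-1,[0,0,-0.05],[0,0,0]],[-1,[0,0,-0.05],[0,0,0]],[-1,[0,0,-0.05],[0,0,0]]])

```text
time_s: 30.9
position: [0.4691, -0.0261, 0.1198]
tool_rot: [2.22, 2.219, 0.003]
wrist_force: [-1.2, 0.2, -2.1]
opening: 0.0583
grip_force: 66.3
```

```bash
python3 go.py 0.44,-0.18,0.12,45 0.461,-0.295,0.12,8.2
cat > tray.py <<'E'
import sys; from h import *
n=sys.argv[1]
t=snap('top',n); c=t['color'].astype(int); m=((c[...,2]>90)&(c[...,0]<60)&(c[...,1]<110)).astype(np.uint8); m[:,:340]=0;m[:,530:]=0;m[:150]=0;m[320:]=0
p=np.vstack([q for q in cv2.findContours(m,0,1)[0] if cv2.contourArea(q)>30]); r=cv2.minAreaRect(p); b=cv2.boxPoints(r); P=px2w(n,b,.025); print('tray',r,P.round(4).tolist(),P.mean(0).round(4))
E
python3 tray.py t10
```

```text
t 30.9 p [ 0.4691 -0.0261  0.1198] yaw 90.0 tilt 0.21 F [-1.2  0.2 -2.1] open 0.0583 grip 66.3
0.44,-0.18,0.12,45 shift [-0.1539, -0.029, -0.0002] turn [0.005, -0.001, 0.999] dist 0.157
0.461,-0.295,0.12,8.2 shift [-0.0665, 0.0962, 0.0] turn [0.0, 0.0, 0.818] dist 0.117
tray ((428.5588684082031, 220.2353057861328), (92.89114379882812, 66.45475006103516), 75.96376037597656) [[0.5701, -0.181, 0.025], [0.6118, -0.368, 0.025], [0.3561, -0.4091, 0.025], [0.3195, -0.2282, 0.025]] [ 0.4644 -0.2966  0.025 ]
```

Request:
servo_tool(motion=[[-1,[-0.035,-0.015,0],[0,0,0]],[-1,[-0.07,-0.029,0],[0,0,0.1]],[-1,[-0.105,-0.029,0],[0,0,0.22]],[-1,[-0.135,-0.029,0],[0,0,0.36]],[-1,[-0.154,-0.029,0],[0,0,0.5]],[-1,[-0.154,-0.029,0],[0,0,0.65]],[-1,[-0.154,-0.029,0],[0,0,0.8]],[-1,[-0.154,-0.029,0],[0,0,0.95]],[-1,[-0.154,-0.029,0],[0,0,1]],[-1,[-0.154,-0.029,0],[0,0,1]]])

```text
time_s: 31.78
position: [0.4383, -0.1796, 0.1176]
tool_rot: [-2.902, -1.2, 0.002]
wrist_force: [-0.6, 0.1, -1.9]
opening: 0.058
grip_force: 66.2
```

Request:
servo_tool(motion=[[-1,[-0.02,0.03,0],[0,0,0.15]],[-1,[-0.04,0.06,0],[0,0,0.3]],[-1,[-0.06,0.085,0],[0,0,0.45]],[-1,[-0.067,0.096,0],[0,0,0.6]],[-1,[-0.067,0.096,0],[0,0,0.75]],[-1,[-0.067,0.096,0],[0,0,0.818]],[-1,[-0.067,0.096,0],[0,0,0.818]],[-1,[-0.067,0.096,0],[0,0,0.818]],[-1,[-0.067,0.096,0],[0,0,0.818]]])

```text
time_s: 32.53
position: [0.4593, -0.2946, 0.1179]
tool_rot: [-3.133, -0.229, 0.001]
wrist_force: [0.0, -0.0, -1.7]
opening: 0.0577
grip_force: 66.2
```

```bash
python3 go.py 0.462,-0.2945,0.040,8.2;  cat > wt.py <<'E'
import sys; from h import *
n=sys.argv[1]; c=snap('wrist',n)['color'].astype(int); m=((c[...,2]>c[...,0]+50)&(c[...,2]>c[...,1]+40)).astype(np.uint8)
nl,l,s,_=cv2.connectedComponentsWithStats(m); q=np.argsort(-s[1:,4])[:3]+1
for k in q: print(s[k])
m=np.isin(l,[k for k in q if s[k][4]>300]).astype(np.uint8); p=np.vstack(cv2.findContours(m,0,1)[0])[:,0]
a=p[np.argmin(p.sum(1))]; b=p[np.argmax(p[:,0]-p[:,1])]; e=p[p[:,1]<250]
print('rim corners px',a,b,px2w(n,[a,b],.028).round(4).tolist())
E
python3 wt.py w11; python3 -c "
from h import *
W=[px2w('w7',[(164,10),(484,8)],.028).round(4).tolist()];print('w7',W)"
```

```text
t 32.5 p [ 0.4593 -0.2946  0.1179] yaw 8.4 tilt 0.05 F [ 0.  -0.  -1.7] open 0.0577 grip 66.2
0.462,-0.2945,0.040,8.2 shift [0.0028, 0.0003, 0.0779] turn [-0.001, 0.001, 0.004] dist 0.078
[  162     5   323   301 43357]
[377 302  15  42 265]
[246 303  15  42 264]
rim corners px [162   8] [484   6] [[0.5727, -0.1853, 0.028], [0.6012, -0.3718, 0.028]]
w7 [[[0.5723, -0.1863, 0.028], [0.6008, -0.3721, 0.028]]]
```

Request:
servo_tool(motion=[[-1,[0.003,0,0.03],[0,0,0]],[-1,[0.003,0,0.055],[0,0,0]],[-1,[0.003,0,0.07],[0,0,0]],[-1,[0.003,0,0.076],[0,0,0]],[-1,[0.003,0,0.078],[0,0,0]],[-1,[0.003,0,0.079],[0,0,0]],[-1,[0.003,0,0.079],[0,0,0]],[1,[0.003,0,0.078],[0,0,0]],[1,[0.003,0,0.078],[0,0,0]],[1,[0.003,0,0.078],[0,0,0]],[1,[0.003,0,0.078],[0,0,0]]])

```text
time_s: 33.5
position: [0.4629, -0.2949, 0.0409]
tool_rot: [3.133, 0.224, 0.002]
wrist_force: [0.0, -0.2, 0.2]
opening: 0.0854
grip_force: 0.0
```

Request:
servo_tool(motion=[[1,[0,0,-0.03],[0,0,0]],[1,[0,0,-0.07],[0,0,0]],[1,[0,0,-0.11],[0,0,0]],[1,[0,0,-0.15],[0,0,0]],[1,[0,0,-0.16],[0,0,0]],[1,[0,0,-0.16],[0,0,0]],[1,[0,0,-0.16],[0,0,0]]])

```text
time_s: 34.08
position: [0.4625, -0.2947, 0.2005]
tool_rot: [3.133, 0.224, 0.001]
wrist_force: [-0.7, 0.2, -0.3]
opening: 0.0853
grip_force: 0.0
```

```bash
python3 -c "
from h import *
n='w12';snap('wrist',n); c=cv2.imread('pics/w12.png').astype(int); m=((c.min(2)>110)).astype(np.uint8); 
nl,l,s,ce=cv2.connectedComponentsWithStats(m)
u=w2px(n,[(0.462,-0.295,.034)])[0];print('pred',u)
b=((c[...,0]>c[...,2]+40)).astype(np.uint8); b=cv2.morphologyEx(b,cv2.MORPH_OPEN,np.ones((3,3)))
h=cv2.findContours(b,cv2.RETR_CCOMP,1); 
for q,hh in zip(h[0],h[1][0]):
  if hh[3]>=0 and cv2.contourArea(q)>1500:
    r=cv2.minAreaRect(q);P=px2w(n,cv2.boxPoints(r),.034);print(r,P.round(4).tolist(),P.mean(0).round(4),np.linalg.norm(P-np.roll(P,1,0),axis=1).round(3))
"; python3 go.py 0.49,-0.1,0.2,50 0.53,0.18,0.2,87.5 0.566,0.335,0.13,87.5
```

```text
pred [318.11238628 182.54428243]
((317.4999694824219, 174.99996948242188), (68.99998474121094, 165.99996948242188), 0.0) [[0.3763, -0.2706, 0.034], [0.5386, -0.2531, 0.034], [0.5471, -0.3124, 0.034], [0.3865, -0.3414, 0.034]] [ 0.4621 -0.2944  0.034 ] [0.072 0.163 0.06  0.163]
t 34.1 p [ 0.4617 -0.2943  0.1993] yaw 8.2 tilt 0.09 F [ 0.3  0.4 -0.4] open 0.0855 grip 0.0
0.49,-0.1,0.2,50 shift [0.0557, -0.1883, -0.0006] turn [-0.002, 0.001, -0.929] dist 0.196
0.53,0.18,0.2,87.5 shift [0.2402, -0.1493, 0.0] turn [0.0, 0.0, -0.833] dist 0.283
0.566,0.335,0.13,87.5 shift [0.1564, 0.0292, 0.07] turn [0.0, 0.0, 0.0] dist 0.174
```

Request:
servo_tool(motion=[[1,[0.056,-0.188,0],[0,0,-0.929]],[1,[0.056,-0.188,0],[0,0,-0.929]],[1,[0.056,-0.188,0],[0,0,-0.929]],[1,[0.056,-0.188,0],[0,0,-0.929]],[1,[0.056,-0.188,0],[0,0,-0.929]],[1,[0.056,-0.188,0],[0,0,-0.929]],[1,[0.056,-0.188,0],[0,0,-0.929]],[1,[0.056,-0.188,0],[0,0,-0.929]]])

```text
time_s: 34.8
position: [0.49, -0.1009, 0.1987]
tool_rot: [-2.848, -1.322, 0.004]
wrist_force: [-0.7, -0.3, -0.1]
opening: 0.0854
grip_force: 0.0
```

Request:
servo_tool(motion=[[1,[0.24,-0.149,0],[0,0,-0.833]],[1,[0.24,-0.149,0],[0,0,-0.833]],[1,[0.24,-0.149,0],[0,0,-0.833]],[1,[0.24,-0.149,0],[0,0,-0.833]],[1,[0.24,-0.149,0],[0,0,-0.833]],[1,[0.24,-0.149,0],[0,0,-0.833]],[1,[0.24,-0.149,0],[0,0,-0.833]],[1,[0.24,-0.149,0],[0,0,-0.833]],[1,[0.24,-0.149,0],[0,0,-0.833]],[1,[0.24,-0.149,0],[0,0,-0.833]]])

```text
time_s: 35.63
position: [0.5312, 0.1767, 0.1991]
tool_rot: [2.274, 2.167, -0.004]
wrist_force: [-0.3, -0.7, 0.4]
opening: 0.0854
grip_force: 0.0
```

Request:
servo_tool(motion=[[1,[0.156,0.029,0.07],[0,0,0]],[1,[0.156,0.029,0.07],[0,0,0]],[1,[0.156,0.029,0.07],[0,0,0]],[1,[0.156,0.029,0.07],[0,0,0]],[1,[0.156,0.029,0.07],[0,0,0]],[1,[0.156,0.029,0.07],[0,0,0]],[1,[0.156,0.029,0.07],[0,0,0]],[1,[0.156,0.029,0.07],[0,0,0]],[1,[0.156,0.029,0.07],[0,0,0]]])

```text
time_s: 36.38
position: [0.5683, 0.3308, 0.1309]
tool_rot: [2.272, 2.167, -0.0]
wrist_force: [-0.2, -0.1, -1.1]
opening: 0.0858
grip_force: 0.0
```

```bash
python3 go.py 0.566,0.335,0.037,87.5
```

```text
t 36.4 p [0.5683 0.3308 0.1309] yaw 87.3 tilt 0.11 F [-0.2 -0.1 -1.1] open 0.0858 grip 0.0
0.566,0.335,0.037,87.5 shift [0.0043, -0.0026, 0.0939] turn [0.002, 0.002, -0.005] dist 0.094
```

Request:
servo_tool(motion=[[1,[0.003,-0.002,0.04],[0,0,0]],[1,[0.003,-0.002,0.07],[0,0,0]],[1,[0.003,-0.002,0.093],[0,0,0]],[1,[0.003,-0.002,0.093],[0,0,0]],[1,[0.003,-0.002,0.093],[0,0,0]],[-1,[0.003,-0.002,0.093],[0,0,0]],[-1,[0.003,-0.002,0.093],[0,0,0]],[-1,[0.003,-0.002,0.093],[0,0,0]],[-1,[0.003,-0.002,0.093],[0,0,0]],[-1,[0.003,-0.002,0.093],[0,0,0]],[-1,[0.003,-0.002,0.093],[0,0,0]],[-1,[0.003,-0.002,0.093],[0,0,0]]], newtons=60)

```text
time_s: 37.38
position: [0.5668, 0.3375, 0.0402]
tool_rot: [2.269, 2.171, 0.006]
wrist_force: [-1.0, -1.6, 7.1]
opening: 0.0584
grip_force: 64.8
```

Request:
servo_tool(motion=[[-1,[0,0,0],[0,0,0]],[-1,[0,0,-0.01],[0,0,0]],[-1,[0,0,-0.02],[0,0,0]],[-1,[0,0,-0.04],[0,0,0]],[-1,[0,0,-0.07],[0,0,0]],[-1,[0,0,-0.07],[0,0,0]],[-1,[0,0,-0.07],[0,0,0]]])

```text
time_s: 37.97
position: [0.5666, 0.3379, 0.1106]
tool_rot: [2.269, 2.171, 0.008]
wrist_force: [-0.4, -0.0, -1.4]
opening: 0.058
grip_force: 64.9
```

```bash
python3 go.py 0.469,0.15,0.107,90 0.469,-0.024,0.107,90
```

```text
t 38.0 p [0.5666 0.3379 0.1106] yaw 87.5 tilt 0.3 F [-0.4 -0.  -1.4] open 0.058 grip 64.9
0.469,0.15,0.107,90 shift [-0.192, -0.0892, 0.0026] turn [0.005, -0.004, -0.056] dist 0.212
0.469,-0.024,0.107,90 shift [-0.174, 0.0, 0.0] turn [0.0, 0.0, 0.0] dist 0.174
```

Request:
servo_tool(motion=[[-1,[-0.03,-0.015,0],[0,0,-0.01]],[-1,[-0.06,-0.03,0],[0,0,-0.02]],[-1,[-0.09,-0.045,0],[0,0,-0.03]],[-1,[-0.12,-0.06,0],[0,0,-0.04]],[-1,[-0.15,-0.075,0],[0,0,-0.056]],[-1,[-0.175,-0.085,0],[0,0,-0.056]],[-1,[-0.192,-0.089,0],[0,0,-0.056]],[-1,[-0.192,-0.089,0],[0,0,-0.056]],[-1,[-0.192,-0.089,0],[0,0,-0.056]]])

```text
time_s: 38.72
position: [0.4675, 0.1477, 0.1072]
tool_rot: [2.223, 2.219, -0.001]
wrist_force: [0.1, -0.1, -1.2]
opening: 0.0579
grip_force: 64.9
```

Request:
servo_tool(motion=[[-1,[-0.03,0,0],[0,0,0]],[-1,[-0.06,0,0],[0,0,0]],[-1,[-0.09,0,0],[0,0,0]],[-1,[-0.12,0,0],[0,0,0]],[-1,[-0.15,0,0],[0,0,0]],[-1,[-0.175,0,0],[0,0,0]],[-1,[-0.175,0,0],[0,0,0]],[-1,[-0.175,0,0],[0,0,0]],[-1,[-0.175,0,0],[0,0,0]],[-1,[-0.175,0,0],[0,0,0]],[-1,[-0.175,0,0],[0,0,0]]])

```text
time_s: 39.63
position: [0.4681, -0.0244, 0.1074]
tool_rot: [-2.218, -2.224, -0.001]
wrist_force: [-0.7, 0.4, -1.5]
opening: 0.0582
grip_force: 64.9
```

```bash
python3 go.py 0.469,-0.024,0.070,90
```

```text
t 39.6 p [ 0.4681 -0.0244  0.1074] yaw 90.2 tilt 0.05 F [-0.7  0.4 -1.5] open 0.0582 grip 64.9
0.469,-0.024,0.070,90 shift [0.0004, 0.0009, 0.0374] turn [0.0, -0.001, 0.004] dist 0.037
```

Request:
servo_tool(motion=[[-1,[0,0.001,0.015],[0,0,0]],[-1,[0,0.001,0.028],[0,0,0]],[-1,[0,0.001,0.035],[0,0,0]],[-1,[0,0.001,0.038],[0,0,0]],[-1,[0,0.001,0.039],[0,0,0]],[-1,[0,0.001,0.039],[0,0,0]],[-1,[0,0.001,0.039],[0,0,0]],[1,[0,0.001,0.038],[0,0,0]],[1,[0,0.001,0.038],[0,0,0]],[1,[0,0.001,0.038],[0,0,0]],[1,[0,0.001,0.038],[0,0,0]],[1,[0,0.001,0.038],[0,0,0]]])

```text
time_s: 40.63
position: [0.4689, -0.026, 0.0692]
tool_rot: [-2.221, -2.222, -0.0]
wrist_force: [-0.3, -0.7, -0.0]
opening: 0.0852
grip_force: 0.0
```

Request:
servo_tool(motion=[[1,[0,0,-0.03],[0,0,0]],[1,[0,0,-0.07],[0,0,0]],[1,[0,0,-0.11],[0,0,0]],[1,[0,0,-0.13],[0,0,0]],[1,[0,0,-0.13],[0,0,0]],[1,[0.017,0.035,-0.13],[0,0,0]],[1,[0.017,0.07,-0.13],[0,0,0]],[1,[0.017,0.105,-0.13],[0,0,0]],[1,[0.017,0.135,-0.13],[0,0,0]],[1,[0.017,0.135,-0.13],[0,0,0]],[1,[0.017,0.135,-0.13],[0,0,0]],[1,[0.017,0.135,-0.13],[0,0,0]]])

```text
time_s: 41.63
position: [0.6027, -0.009, 0.1981]
tool_rot: [-2.22, -2.221, 0.003]
wrist_force: [0.5, 0.3, -0.0]
opening: 0.0852
grip_force: 0.0
```

```bash
python3 chk.py w13; python3 go.py 0.606,-0.008,0.119,90
```

```text
pred [[152. 136.]
 [174. 271.]]
disc [151.3 135.7 359. ] [[0.4689 0.0385 0.065 ]]
disc [179.2 278.3 249. ] [[ 0.4724 -0.094   0.065 ]]
t 41.7 p [ 0.6025 -0.0091  0.1984] yaw 90.0 tilt 0.12 F [ 0.  -0.2  0.8] open 0.0851 grip 0.0
0.606,-0.008,0.119,90 shift [0.0011, 0.0037, 0.0794] turn [-0.003, 0.0, 0.001] dist 0.08
```

Request:
servo_tool(motion=[[1,[0,0.003,0.03],[0,0,0]],[1,[0,0.003,0.055],[0,0,0]],[1,[0,0.003,0.08],[0,0,0]],[1,[0,0.003,0.08],[0,0,0]],[1,[0,0.003,0.08],[0,0,0]],[-1,[0,0.003,0.08],[0,0,0]],[-1,[0,0.005,0.08],[0,0,0]],[-1,[0,0.006,0.08],[0,0,0]],[-1,[0,0.007,0.08],[0,0,0]],[-1,[0,0.007,0.08],[0,0,0]],[-1,[0,0.007,0.08],[0,0,0]],[-1,[0,0.007,0.08],[0,0,0]]], newtons=45)

```text
time_s: 42.68
position: [0.6104, -0.0087, 0.121]
tool_rot: [-2.222, -2.22, 0.001]
wrist_force: [-6.0, -0.1, 6.4]
opening: 0.0366
grip_force: 48.3
```

Request:
servo_tool(motion=[[-1,[0,0,0],[0,0,0]],[-1,[0,0,0],[0,0,0]],[-1,[0,0,0],[0,0,0]],[-1,[0,0,0],[0,0,0]],[-1,[0,0,0],[0,0,0]],[-1,[0,0,0],[0,0,0]],[-1,[0,0,0],[0,0,0]],[-1,[0,0,0],[0,0,0]],[-1,[0,0,0],[0,0,0]],[-1,[0,0,0],[0,0,0]],[-1,[0,0,0],[0,0,0]],[-1,[0,0,0],[0,0,0]]])

```text
time_s: 43.68
position: [0.6103, -0.0088, 0.121]
tool_rot: [-2.222, -2.22, 0.001]
wrist_force: [-6.1, 0.7, 6.9]
opening: 0.0363
grip_force: 48.3
```

Request:
servo_tool(motion=[[-1,[0,0,0],[0,0,0]],[-1,[0,0,0],[0,0,0]],[-1,[0,0,0],[0,0,0]],[-1,[0,0,0],[0,0,0]],[-1,[0,0,0],[0,0,0]],[-1,[0,0,0],[0,0,0]],[-1,[0,0,0],[0,0,0]],[-1,[0,0,0],[0,0,0]],[-1,[0,0,0],[0,0,0]],[-1,[0,0,0],[0,0,0]],[-1,[0,0,0],[0,0,0]],[-1,[0,0,0],[0,0,0]]])

```text
time_s: 44.68
position: [0.6103, -0.0087, 0.121]
tool_rot: [-2.222, -2.22, 0.001]
wrist_force: [-6.4, 1.6, 7.0]
opening: 0.0364
grip_force: 48.3
```

Request:
servo_tool(motion=[[-1,[0,0,0],[0,0,0]],[-1,[0,0,0],[0,0,0]],[-1,[0,0,0],[0,0,0]],[-1,[0,0,0],[0,0,0]],[-1,[0,0,0],[0,0,0]],[-1,[0,0,0],[0,0,0]]])

```text
time_s: 45.18
position: [0.6103, -0.0088, 0.121]
tool_rot: [-2.222, -2.22, 0.001]
wrist_force: [-6.2, 0.3, 7.8]
opening: 0.0364
grip_force: 48.3
```

Request:
servo_tool(motion=[[1,[0,-0.002,0],[0,0,0]],[1,[0,-0.005,0],[0,0,0]],[1,[0,-0.005,0],[0,0,0]],[1,[0,-0.005,0],[0,0,0]],[1,[0,-0.005,0],[0,0,0]],[1,[0,-0.005,0],[0,0,0]],[1,[0,-0.005,0],[0,0,0]],[1,[0,-0.005,-0.03],[0,0,0]],[1,[0,-0.005,-0.06],[0,0,0]],[1,[0,-0.005,-0.081],[0,0,0]],[1,[0,-0.005,-0.081],[0,0,0]]])

```text
time_s: 46.1
position: [0.6089, -0.0084, 0.2053]
tool_rot: [2.217, 2.218, 0.01]
wrist_force: [0.6, 0.7, 0.9]
opening: 0.0855
grip_force: 0.0
```

Request:
servo_tool(motion=[[1,[-0.005,-0.035,0],[0,0,0]],[1,[-0.01,-0.07,0],[0,0,0]],[1,[-0.015,-0.105,0],[0,0,0]],[1,[-0.017,-0.137,0],[0,0,0]],[1,[-0.017,-0.137,0],[0,0,0]],[1,[-0.017,-0.137,0],[0,0,0]],[1,[-0.017,-0.137,0],[0,0,0]],[1,[-0.017,-0.137,0],[0,0,0]]])

```text
time_s: 46.77
position: [0.4702, -0.0259, 0.2005]
tool_rot: [2.221, 2.221, 0.002]
wrist_force: [-0.0, 0.0, 1.0]
opening: 0.0853
grip_force: 0.0
```

```bash
python3 chk.py w14; python3 go.py 0.469,-0.026,0.068,90; python3 tray.py t14
```

```text
pred [[316. 115.]
 [316. 254.]]
disc [315.1 115.5 349. ] [[0.4681 0.0377 0.065 ]]
disc [316.5 258.9 165. ] [[ 0.4691 -0.0914  0.065 ]]
t 46.8 p [ 0.4701 -0.0258  0.2004] yaw 90.0 tilt 0.08 F [ 0.1 -0.   0. ] open 0.0855 grip 0.0
0.469,-0.026,0.068,90 shift [-0.0003, -0.0013, 0.1324] turn [0.001, -0.001, 0.0] dist 0.132
tray ((425.98114013671875, 223.50454711914062), (90.19865417480469, 63.28296661376953), 76.50426483154297) [[0.5593, -0.1793, 0.025], [0.597, -0.3571, 0.025], [0.3492, -0.3951, 0.025], [0.3159, -0.223, 0.025]] [ 0.4554 -0.2886  0.025 ]
```

Request:
servo_tool(motion=[[1,[0,-0.001,0.04],[0,0,0]],[1,[0,-0.001,0.08],[0,0,0]],[1,[0,-0.001,0.11],[0,0,0]],[1,[0,-0.001,0.132],[0,0,0]],[1,[0,-0.001,0.132],[0,0,0]],[1,[0,-0.001,0.132],[0,0,0]],[-1,[0,-0.001,0.132],[0,0,0]],[-1,[0,-0.001,0.132],[0,0,0]],[-1,[0,-0.001,0.132],[0,0,0]],[-1,[0,-0.001,0.132],[0,0,0]],[-1,[0,-0.001,0.132],[0,0,0]],[-1,[0,-0.001,0.132],[0,0,0]]], newtons=60)

```text
time_s: 47.87
position: [0.4693, -0.0262, 0.0703]
tool_rot: [2.22, 2.219, 0.003]
wrist_force: [-2.1, 0.9, 7.6]
opening: 0.0582
grip_force: 63.5
```

Request:
servo_tool(motion=[[-1,[0,0,0],[0,0,0]],[-1,[0,0,-0.015],[0,0,0]],[-1,[0,0,-0.03],[0,0,0]],[-1,[0,0,-0.05],[0,0,0]],[-1,[0,0,-0.05],[0,0,0]],[-1,[0,0,-0.05],[0,0,0]]])

```text
time_s: 48.37
position: [0.469, -0.0265, 0.1198]
tool_rot: [2.22, 2.219, 0.003]
wrist_force: [0.6, 0.3, -1.3]
opening: 0.0583
grip_force: 65.9
```

Request:
servo_tool(motion=[[-1,[-0.035,-0.015,0],[0,0,0]],[-1,[-0.07,-0.029,0],[0,0,0.1]],[-1,[-0.105,-0.029,0],[0,0,0.22]],[-1,[-0.135,-0.029,0],[0,0,0.36]],[-1,[-0.154,-0.029,0],[0,0,0.5]],[-1,[-0.154,-0.029,0],[0,0,0.65]],[-1,[-0.154,-0.029,0],[0,0,0.8]],[-1,[-0.154,-0.029,0],[0,0,0.95]],[-1,[-0.154,-0.029,0],[0,0,1]],[-1,[-0.154,-0.029,0],[0,0,1]]])

```text
time_s: 49.2
position: [0.4384, -0.1801, 0.1178]
tool_rot: [-2.903, -1.2, 0.001]
wrist_force: [-0.6, -0.3, -0.8]
opening: 0.0578
grip_force: 65.9
```

Request:
servo_tool(motion=[[-1,[-0.02,0.03,0],[0,0,0.15]],[-1,[-0.04,0.06,0],[0,0,0.3]],[-1,[-0.06,0.085,0],[0,0,0.45]],[-1,[-0.067,0.096,0],[0,0,0.6]],[-1,[-0.067,0.096,0],[0,0,0.75]],[-1,[-0.067,0.096,0],[0,0,0.818]],[-1,[-0.067,0.096,0],[0,0,0.818]],[-1,[-0.067,0.096,0],[0,0,0.818]],[-1,[-0.067,0.096,0],[0,0,0.818]]])

```text
time_s: 49.95
position: [0.4592, -0.2951, 0.118]
tool_rot: [-3.133, -0.229, 0.001]
wrist_force: [0.6, -0.9, -0.6]
opening: 0.0584
grip_force: 65.9
```

```bash
python3 go.py 0.462,-0.2945,0.055,8.2;  python3 wt.py w15; python3 -c "
from h import *
snap('side','s15')
f=lambda n,r,w,h:cv2.resize(cv2.imread('pics/'+n+'.png')[r[0]:r[1],r[2]:r[3]],(w,h))
cv2.imwrite('pics/j15.png',np.hstack([f('w15',(0,400,0,640),400,250),f('s15',(110,200,300,460),400,250)]))"
```

```text
t 50.0 p [ 0.4592 -0.2951  0.118 ] yaw 8.4 tilt 0.03 F [ 0.6 -0.9 -0.6] open 0.0584 grip 65.9
0.462,-0.2945,0.055,8.2 shift [0.0029, -0.0001, 0.063] turn [-0.0, 0.001, 0.004] dist 0.063
[  157    27   316   276 38899]
[376 301  15  54 403]
[247 304  14  51 380]
rim corners px [157  30] [472  28] [[0.5606, -0.1825, 0.028], [0.5893, -0.369, 0.028]]
```

View pics/j15.png

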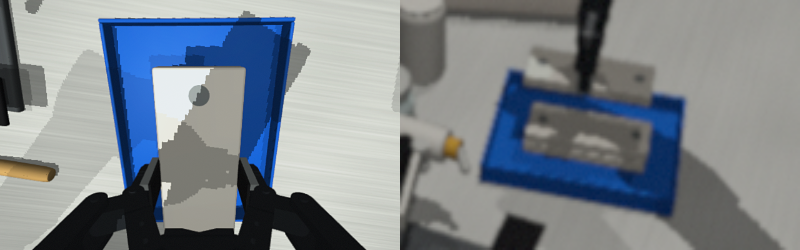

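The composite shows the board held square over the tray, with the first two still stacked at about (590,135). The tray has been knocked about 12 mm toward the robot, so I'll place at its new centre.

Request:
servo_tool(motion=[[-1,[-0.008,-0.004,0.02],[0,0,0]],[-1,[-0.008,-0.004,0.04],[0,0,0]],[-1,[-0.008,-0.004,0.055],[0,0,0]],[-1,[-0.008,-0.004,0.061],[0,0,0]],[-1,[-0.008,-0.004,0.063],[0,0,0]],[-1,[-0.008,-0.004,0.064],[0,0,0]],[-1,[-0.008,-0.004,0.064],[0,0,0]],[1,[-0.008,-0.004,0.063],[0,0,0]],[1,[-0.008,-0.004,0.063],[0,0,0]],[1,[-0.008,-0.004,0.063],[0,0,0]],[1,[-0.008,-0.004,0.063],[0,0,0]]])

```text
time_s: 50.97
position: [0.4513, -0.2929, 0.0558]
tool_rot: [3.133, 0.224, 0.001]
wrist_force: [-0.3, -0.2, 0.9]
opening: 0.0852
grip_force: 0.0
```

Request:
servo_tool(motion=[[1,[0,0,-0.03],[0,0,0]],[1,[0,0,-0.07],[0,0,0]],[1,[0,0,-0.11],[0,0,0]],[1,[0,0,-0.15],[0,0,0]],[1,[0,0,-0.16],[0,0,0]],[1,[0,0,-0.16],[0,0,0]],[1,[0,0,-0.16],[0,0,0]],[1,[0,0,-0.16],[0,0,0]]])

```text
time_s: 51.63
position: [0.4499, -0.2922, 0.2139]
tool_rot: [-3.132, -0.224, 0.003]
wrist_force: [-0.0, 0.7, -0.2]
opening: 0.0857
grip_force: 0.0
```

```bash
python3 go.py;python3 -c "
from h import *
n='w16';c=snap('wrist',n)['color'].astype(int)
b=((c[...,2]>c[...,0]+40)).astype(np.uint8); b=cv2.morphologyEx(b,cv2.MORPH_OPEN,np.ones((3,3)))
h=cv2.findContours(b,cv2.RETR_CCOMP,1)
for q,hh in zip(h[0],h[1][0]):
  if cv2.contourArea(q)>1500:
    r=cv2.minAreaRect(q);z=.049 if hh[3]>=0 else .028;P=px2w(n,cv2.boxPoints(r),z);print(hh[3],r,P.round(4).tolist(),P.mean(0).round(4))
    print(px2w(n,cv2.approxPolyDP(q,4,True)[:,0],z).round(3).tolist())
c0=cv2.imread('pics/top0.png');d=snap('top','t16')['color'][...,::-1];dd=(cv2.absdiff(c0,d).max(2)>50).astype(np.uint8)
print('trigger/bystander diffs:');s=cv2.connectedComponentsWithStats(dd)[2];print(s[1:][s[1:,4]>40])"
```

```text
t 51.6 p [ 0.4499 -0.2922  0.2139] yaw 8.2 tilt 0.14 F [-0.   0.7 -0.2] open 0.0857 grip 0.0
-1 ((321.3733825683594, 158.15509033203125), (244.92543029785156, 215.0841522216797), 89.5692138671875) [[0.5617, -0.1828, 0.028], [0.5898, -0.3686, 0.028], [0.348, -0.4344, 0.028], [0.3108, -0.1935, 0.028]] [ 0.4525 -0.2948  0.028 ]
[[0.59, -0.368, 0.028], [0.561, -0.183, 0.028], [0.315, -0.221, 0.028], [0.345, -0.406, 0.028]]
0 ((318.9999694824219, 173.99996948242188), (69.99998474121094, 167.99996948242188), -0.0) [[0.3642, -0.2688, 0.049], [0.5273, -0.2511, 0.049], [0.5359, -0.3108, 0.049], [0.3745, -0.3402, 0.049]] [ 0.4505 -0.2927  0.049 ]
[[0.534, -0.306, 0.049], [0.532, -0.312, 0.049], [0.376, -0.335, 0.049], [0.365, -0.277, 0.049], [0.522, -0.252, 0.049], [0.527, -0.255, 0.049]]
trigger/bystander diffs:
[[  385   150   164   128 10396]
 [  231   181     3    21    46]
 [  176   183    55    18   845]
 [  172   221    60    25   944]
 [  548   235    29    47   785]
 [  623   277    12    14    79]
 [  359   279   120   119  3442]
 [  464   282   116   118  9595]
 [  571   294    33    25   557]
 [  308   357    16    17    97]]
```

```bash
python3 -c "
from rig import arm
print(arm.job_done())"
```

```text
the job is handed in; nothing more can be done
None
```

All three boards present (two near, one far) were blown dry and now lie flat in the blue tray, with the trigger released, nothing else visibly disturbed, and the job handed in at about 52 s; its verdict was not shown.

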